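Swap the slot gauge for the roller in the run-out stand

TASK

The slot gauge is still sitting in the run-out stand: lift it out and hang it upright by its collar in the throat of the red side hook. Then take the aluminium roller with blue bands from the rack and lower its axle into the stand's two open slots, keeping hold of it until both ends are fully home, and let go. Do not hit the dial-gauge arm above the slots or disturb anything else on the bench.

Things in the scene. Friction and masses are not known exactly. Their poses are not given: they have to be found in the camera images.
- stand: Fixed run-out stand. Origin on the bench under the middle of the axle line; x from its open front to the column at the back, y along the axle line. Two aluminium cheeks 12 mm thick at y = +-70 to +-82 mm, x +-32 mm, tops at z = 102 mm. Base plate 12 mm thick, x -45 to 155, y +-92 mm, with a loose bearing on it. Grey column 30 x 44 mm at x = 135 mm, 315 mm tall. Place and yaw vary.
- dial_arm: Dark steel dial-gauge arm reaching forward from the column over the middle of the axle line; its frame is the stand's. It fills x -5 to 160, y -22 to 22, z 275 to 303 mm; an orange and yellow dial on top reaches z = 323 mm. It leaves no room for a gripper straight down over the axle line: lean the tool back over the stand's open front.
- slot_left (a point): Centre of a 10 mm axle fully home in the slot of the cheek at +y: 85 mm above the bench, at x 0, y 76 mm of the stand; axes as the stand's. The slot is open upward, 12.5 mm wide, its flat bottom at z = 80 mm, flaring to 22.5 mm over the top 10 mm (mouth at z = 102 mm).
- slot_right (a point): The same in the cheek at -y.
- gauge: Loose steel slot gauge, 0.22 kg, starting upright in the stand's slots. Origin at the centre of its square bar, 10 x 10 mm, 172 mm long along its y; z points up along the neck, 10 mm across, which rises from the bar's middle to a collar 32 mm across at z = 45 to 51 mm; above it an orange finger tab.
- gauge_tab (a point): Centre of the orange finger tab, 67 mm above the bar's centre: a disc 36 mm across and 14 mm thick, its flat faces towards the gauge's +y and -y.
- gauge_collar (a point): Centre of the underside of the gauge's collar, 45 mm above the bar's centre.
- hook_post: Fixed post with red hook, prong tops at z = 120 mm. Origin on the bench under the throat; x from the hook's open front to the post. Block behind the throat: x 22 to 72, y +-18 mm, top z = 132 mm; steel post 22 mm across at x = 62 mm, top z = 162 mm; base plate x -36 to 80, y +-60, 12 mm thick. Place and yaw vary; it swaps sides with the rack.
- hook_throat (a point): Throat centre, level with the tops of two prongs along x (y 8 to 18 mm either side, 16 mm apart, 12 mm thick, from x = -32 mm), with 12 mm high upturned lips at x -32 to -24 mm; axes as the post's. The neck goes in between the prongs from the front, collar above the lips, then drops: the collar rests on the prongs behind the lips, its underside's centre here, the bar below along y.
- rack: Fixed blue roller rack; origin on the bench under its middle. Base 168 x 176 mm, 10 mm thick; two rails 10 mm thick at y = +-70 to +-80 mm, tops at z = 70 mm, with notches 14 mm wide, 10 mm deep, flared at the top, at x = -45 and 45 mm, where the two rollers lie, axles along the rack's y; which lies where varies, as do the rack's place and yaw.
- roller: Loose bright aluminium roller with two blue bands, about 0.35 kg (varies). Origin at its centre, axle along its y. Drum 36 mm across, 80 mm long; axle 10 mm across, 176 mm long; dark collars 20 mm across with outer faces 67 mm either side of the middle: they fit between the cheeks with 3 mm to spare each side. Either way round will do.
- axle_end_a (a point): Point on the roller's axle line 76 mm from its middle towards its +y, which belongs in a slot.
- axle_end_b (a point): The same towards its -y.
- rubber_roller: Loose black rubber roller of the same sizes in the rack's other place, 90 mm away: leave alone.
- bearing: Loose bearing ring, 52 mm across, 15 mm high, on the stand's base: leave alone.
- oil_bottle: Loose yellow oil bottle, 44 mm across, 110 mm high, standing behind the hook post: leave alone.
- carriage: Loose aluminium carriage plate 90 x 70 x 16 mm with four holes, between the robot and the stand: leave alone.
- screwdriver: Loose screwdriver, 160 mm long, between the robot and the stand: leave alone.
- parts_bin: Loose blue parts bin 130 x 110 x 60 mm at the left of the bench: leave alone.
- spanner: Loose spanner, 180 mm long, at the right of the bench: leave alone.
There are look-alikes about, which are no part of the job. What is shaped like the gauge but green is not meant.

How it is judged:
By the outcome, as a careful person would: the job done as asked, in the order asked, and still so for the second after the job is handed in, with the robot touching nothing.
It also fails if it takes over 67 s, if anything falls off the work surface, if the arm or the gripper's body presses on something with over 40 N, if the wrist force passes 120 N, or if a joint passes its speed limit or range.

ROBOT

A 6-joint arm with a two-finger parallel gripper is mounted at the origin on the work surface. World frame = base frame: x ahead of the robot, y to its left, z up, the work surface at z = 0. Lengths are in mm, angles in rad, forces in N, time in s.
With the tool pointing down it reaches from about 275 to 750 mm from the base axis. Payload 10.2 kg.
Tool frame: the origin (TCP) lies at the very end of the fingers, on their centre line; the grasp point (between the pads) lies 19 mm behind it; z points along the fingers, y is the line along which they close (so a half turn about z gives the same grasp; the last joint's range is limited). The gripper opens to 88 mm and grips with 3 to 60 N. Pads are 18 mm wide; open, the fingers measure 123 mm over their backs; the gripper's body (75 mm by 187 mm) begins 45 mm behind the grasp point.
Start: joints at [0.908, 0.313, 1.498, -0, 1.331, -0.223], TCP at [223.536, 475.04, 238.72] pointing down, gripper open.
Joint ranges: [-2.94, 2.94], [-0.97, 2.17], [0.19, 2.56], [-1.23, 4.37], [0.02, 3.11], [-2.88, 2.88]. Speed limits (rad/s): [2.39, 2.39, 3.01, 3.14, 3.14, 3.14].

INTERFACE

Orientations are given as a rotation vector (axis times angle).
In Python, from workcell import ctrl gives the robot as it stands. The module is installed in compiled form; this text tells all that it offers.
- The arm moves only by the tool apply_moves, never from a script. Its argument "increments" is a list of rows, each a list of 2 entries, a list of its own where there are three numbers: the shift along the tool's x, y, z in m, then the turn, a rotation vector about the tool's x, y, z in rad. In form: [[[x, y, z], [wx, wy, wz]], ...]. A call has 1 to 12 rows; each row shifts and turns the commanded pose from where the row before left it, along the tool's axes as they then stand; what a row does not reach is not made up. A row lasts 1/8 s, in which the tool goes at most 62.5 mm and 10.7 degrees, less where a joint would pass 70% of its speed; a pose out of reach is approached as far as the arm can. A call is refused whole if a number of a shift passes 0.0625 or a number of a turn 0.188, either way. A call with a gripper value outside its range is refused whole. "jaw" is the closure, from 0 (fully open) to 1 (shut), set as the call begins (left out, the last holds). The fingers move at their own pace and stop on an object; the grip force is fixed at half the most. Time passes only in rows, so rows that do not move let the fingers close. It gives the time, the measured TCP pose, the force, the opening and the grip force at its end, in the units of the state.
- ctrl.observe(): the state, without advancing time (a new reading comes with each control period).
- ctrl.camera(name): name is "scene" or "top"; returns (picture, depth): 480x640x3 uint8, blue, green, red; 480x640 float32, mm along the optical axis (not along the pixel's ray), 0 where there is no reading.
- ctrl.camera_info(name): a dict with "vfov" (degrees; the focal length in pixels is half the picture's height over the tangent of half this angle, whatever the lens; pixels are square), "cx", "cy" (the principal point, pixels), "k1" (the pictures are not rectified: a ray, as slopes to the right and down, at radius r is drawn at 1 + k1 r^2 times it, then the intrinsics apply), "R" (3x3) and "t" (3): a world point X has camera coordinates R X + t. Camera axes: x right, y down, z forward; pixel columns grow to the right and rows downward; lengths in mm; the calibration is good to about 2 mm. A picture is of the moment at which its call begins. camera_info takes no time and is no camera call.
- ctrl.close_job(): hands the job in; it is judged then, once.
Trained networks look in the newest picture that a camera, given by its name, has taken for a name from the list of things; names that differ only in an ending like _2 or _b are one class to them, and where a whole thing is asked for, a point or a joint stands for the part that bears it (a point fixed in the world has none). Each returns a list of dicts, best first, with "confidence" (0 to 1); they miss things now and then, are a little off and sometimes report something else, mostly with a low value. They report only what shows in the picture. A call takes as long as a camera call. They do not tell look-alikes from the thing itself.
- ctrl.outline_of(target, camera): "mask" (480x640 bool, what is visible of it) and "bbox" ([centre column, centre row, width, height] in pixels, round what is visible of it).
The state is a dict: "clock": time; "qpos": joint angles; "dq": joint speeds; "joint_efforts": joint torques, N m; "eef_pos": TCP position; "ee_rot": TCP orientation; "wrist_force": force on the tool from outside, world axes, zero at the start; "torque": the same for the moment, N m; "grip_width": finger opening in mm; "grasp_force": force on a finger pad.
Only numpy, scipy, OpenCV 4.12 (cv2) and the standard library are available. Lean on these libraries where they do the work, as an engineer would, in place of code of your own. Each camera call takes 0.05 s, during which the arm holds its last target. There are 200 camera calls.

## Working session

There is one attempt and no reset: what is moved stays moved. The work goes in short steps, Python scripts to look and compute and a tool call to move; the robot and the scene stay as the last step left them, time stands still between calls to the robot, and variables do not carry over. Pictures are saved under pics/ and viewed, at most 10 in all, crops included, and the job is handed in when it is done.

Besides the shell and the picture viewer there is one more tool, called after "Emit:" as a command line: name --argument value ..., lists and objects as JSON in quotes. apply_moves: Moves the arm, as the interface text tells. Its arguments: {"type":"object","properties":{"increments":{"type":"array","items":{"type":"array"}},"jaw":{"type":"number"}},"required":["increments"]}

```bash
mkdir -p pics
python3 - <<'E'
from workcell import ctrl
import cv2,numpy as np
for n in("scene","top"):
    im,d=ctrl.camera(n); cv2.imwrite(f"pics/{n}0.png",im); np.save(f"{n}0.npy",d)
    print(n,ctrl.camera_info(n))
print(ctrl.observe())
E
```

```text
scene {'vfov': 42.67374515146394, 'cx': 322.43735315356315, 'cy': 244.67685797020673, 'k1': -0.19697617796200154, 'R': array([[ 0.52591902,  0.8503867 ,  0.01586326],
       [ 0.65584411, -0.39358828, -0.64417138],
       [-0.54155118,  0.34918581, -0.76471667]]), 't': array([-292.78065786, -257.24795037, 2002.88091832])}
top {'vfov': 42.190371203512136, 'cx': 318.2096811325049, 'cy': 247.8612923009875, 'k1': -0.12255213240567962, 'R': array([[-0.01905896, -0.9997874 , -0.00786864],
       [-0.99402552,  0.01979391, -0.10733805],
       [ 0.10747098,  0.00577588, -0.99419144]]), 't': array([  15.7640755 ,  515.78494506, 1774.43138128])}
{'clock': 0.1, 'qpos': array([ 9.07613766e-01,  3.13357431e-01,  1.49830990e+00, -9.49785756e-06,
        1.33101585e+00, -2.23394130e-01]), 'dq': array([ 0.00018979, -0.00317379, -0.00177567, -0.0001719 ,  0.00150942,
        0.00048358]), 'joint_efforts': array([ 4.03642596e-03, -4.02807891e+01, -2.52640808e+01,  6.95990981e-02,
        3.42370046e-02, -2.35821074e-05]), 'eef_pos': array([223.39670676, 474.86891568, 238.25631991]), 'ee_rot': array([-6.85160497e-01, -3.06549682e+00,  1.55341686e-03]), 'wrist_force': array([-0.01615915, -0.43124814, -0.42960265]), 'torque': array([ 0.01939331,  0.01828953, -0.05299223]), 'grasp_force': 0.0, 'grip_width': 87.92099191582547}
```

View pics/scene0.png

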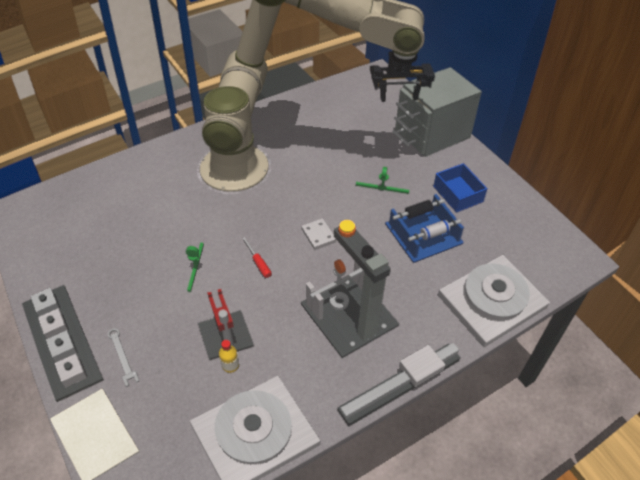

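View pics/top0.png

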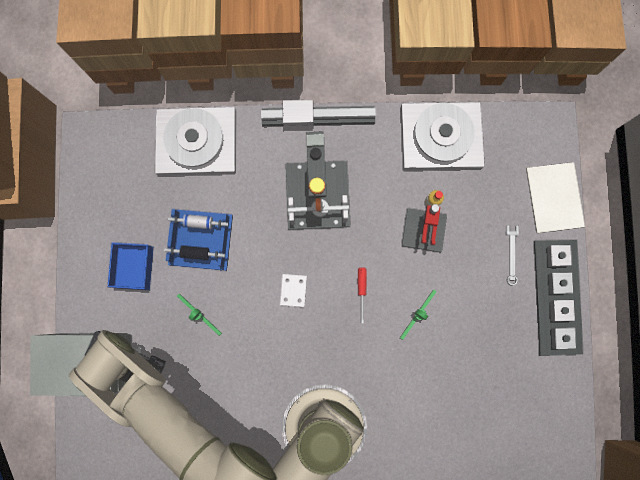

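```bash
cat > h.py <<'E'
import numpy as np,cv2
from workcell import ctrl
def K(n):
    c=ctrl.camera_info(n); f=240/np.tan(np.radians(c['vfov']/2)); return c,f
def proj(n,X):
    c,f=K(n); P=np.atleast_2d(X)@c['R'].T+c['t']; s=P[:,:2]/P[:,2:]; r2=(s**2).sum(1,keepdims=True)
    return s*(1+c['k1']*r2)*f+[c['cx'],c['cy']]
def rays(n,uv):
    c,f=K(n); d=(np.atleast_2d(uv)-[c['cx'],c['cy']])/f; s=d.copy()
    for _ in range(20): s=d/(1+c['k1']*(s**2).sum(1,keepdims=True))
    return np.c_[s,np.ones(len(s))],c
def world(n,uv,z):   # z depth array
    s,c=rays(n,uv); return (s*np.reshape(z,(-1,1))-c['t'])@c['R']
def at_height(n,uv,h):
    s,c=rays(n,uv); d=s@c['R']; o=-c['t']@c['R']; return o+d*((h-o[2])/d[:,2])[:,None]
def cloud(n,d):
    v,u=np.mgrid[0:480,0:640]; return world(n,np.c_[u.ravel(),v.ravel()],d.ravel()).reshape(480,640,3)
E
python3 - <<'E'
from h import *
for n in("top","scene"):
    im,d=ctrl.camera(n); P=cloud(n,d); np.save(f"{n}P.npy",P); cv2.imwrite(f"{n}.png",im)
    for t in("stand","gauge","hook_post","rack","roller","oil_bottle"):
        for o in ctrl.outline_of(t,n)[:3]:
            m=o["mask"]&(d>0); Q=P[m]; b=np.round(o["bbox"],0)
            if len(Q)==0: continue
            np.save(f"m_{n}_{t}.npy",o["mask"]) if o is not None and not False else 0
            print(n,t,round(o["confidence"],2),b,m.sum(),np.median(Q,0).round(),Q.min(0).round(),Q.max(0).round())
im=cv2.imread("top.png")
a=cv2.resize(im[120:245,280:360],None,fx=4.6,fy=4.6,interpolation=cv2.INTER_CUBIC)
s=cv2.imread("scene.png")
b=cv2.resize(s[215:355,295:405],None,fx=3.9,fy=4.107,interpolation=cv2.INTER_CUBIC)
cv2.imwrite("pics/c1.png",np.hstack([a,b[:a.shape[0]]]) if b.shape[0]>=a.shape[0] else a)
E
```

```text
top stand 0.64 [320. 181.  68.  99.] 4286 [678.   7.  14.] [576. -89. -13.] [874.  98. 330.]
top stand 0.35 [320. 207.  12.  19.] 100 [621.  -7.  26.] [605. -23.   9.] [661.  19. 157.]
top gauge 0.78 [416. 315.  34.  44.] 254 [ 316. -276.   14.] [ 251. -329.  -10.] [ 385. -226.   97.]
top gauge 0.77 [199. 314.  45.  41.] 288 [328. 353.  12.] [272. 294.  -9.] [390. 421.  99.]
top gauge 0.61 [318. 203.  56.  10.] 317 [622.   3.  92.] [605. -81.  16.] [644.  89. 175.]
top hook_post 0.73 [424. 228.  42.  45.] 1666 [ 565. -299.   13.] [ 501. -374.  -10.] [ 634. -240.  168.]
top hook_post 0.21 [315. 164.  21.  67.] 915 [680.   6. 304.] [616. -18. 271.] [781.  29. 330.]
top rack 0.77 [198. 238.  65.  64.] 2600 [550. 351.  10.] [461. 258.  -9.] [645. 457.  83.]
top roller 0.85 [198. 222.  64.  19.] 488 [594. 348.  74.] [575. 262.  -8.] [621. 451.  89.]
top oil_bottle 0.74 [435. 197.  19.  14.] 236 [ 646. -327.   74.] [ 612. -370.   -8.] [ 672. -309.  162.]
scene stand 0.93 [350. 287.  91. 135.] 6214 [721.  -9.  39.] [394. -90. -10.] [790. 203. 329.]
scene stand 0.33 [319. 235.  37.  34.] 664
[... 445 characters left out ...]
67.]
scene hook_post 0.36 [230. 356.  24.  32.] 478 [ 669. -338.   69.] [ 642. -359.    1.] [ 682. -312.  116.]
scene rack 0.85 [423. 227.  76.  66.] 2292 [574. 346.  13.] [462. 259.  -4.] [649. 445.  77.]
scene rack 0.66 [351. 289.  98. 137.] 6094 [723.  -9.  42.] [394. -88. -10.] [790. 203. 329.]
scene roller 0.97 [435. 230.  51.  20.] 515 [605. 348.  73.] [539. 263.  -4.] [626. 486.  93.]
scene oil_bottle 0.96 [231. 355.  23.  31.] 447 [ 669. -338.   69.] [ 642. -358.   -2.] [ 682. -308.  116.]
scene oil_bottle 0.42 [337. 278.  54.  36.] 419 [629.  -1.  92.] [524. -82.  -3.] [645.  74. 176.]
scene oil_bottle 0.31 [319. 233.  32.  31.] 604 [406.  80.  14.] [348.  40.  -1.] [450. 123.  26.]
```

View pics/c1.png

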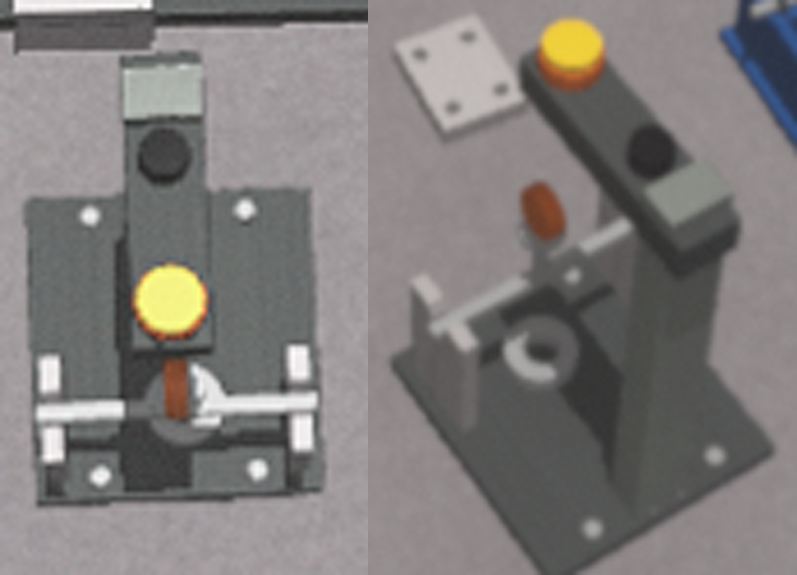

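```bash
cat > fit.py <<'E'
from h import *
from scipy.optimize import minimize
def box(x0,x1,y0,y1,z0,z1): return np.array([[x,y,z] for x in(x0,x1) for y in(y0,y1) for z in(z0,z1)],float)
def cyl(r,z0,z1,x=0,y=0):
    a=np.linspace(0,2*np.pi,24,endpoint=False); return np.vstack([np.c_[x+r*np.cos(a),y+r*np.sin(a),0*a+z] for z in(z0,z1)])
def cyly(r,y0,y1,x,z): q=cyl(r,y0,y1); return np.c_[q[:,0]+x,q[:,2],q[:,1]+z]
stand=[box(-45,155,-92,92,0,12),box(-32,32,70,82,0,102),box(-32,32,-82,-70,0,102),box(120,150,-22,22,0,315),box(-5,160,-22,22,275,303),cyly(18,-7,7,0,152),box(-5,5,-86,86,80,90)]
hook=[box(-36,80,-60,60,0,12),box(22,72,-18,18,108,132),cyl(11,0,162,62),box(-32,22,8,18,108,120),box(-32,22,-18,-8,108,120),box(-32,-24,8,18,108,132),box(-32,-24,-18,-8,108,132)]
rack=[box(-84,84,-88,88,0,10),box(-84,84,70,80,0,70),box(-84,84,-80,-70,0,70)]
for s in(-45,45): rack+=[cyly(18,-40,40,s,65),cyly(5,-88,88,s,65),cyly(10,-67,67,s,65)]
def tf(p,X):
    c,s=np.cos(p[2]),np.sin(p[2]); return np.c_[p[0]+c*X[:,0]-s*X[:,1],p[1]+s*X[:,0]+c*X[:,1],X[:,2]]
S=4
def render(n,p,parts):
    m=np.zeros((480*S,640*S),np.uint8)
    for b in parts:
        q=(proj(n,tf(p,b))+.5)*S-.5
        cv2.fillConvexPoly(m,cv2.convexHull(np.round(q*16).astype(np.int32)),1,shift=4)
    return cv2.resize(m.astype(np.float32),(640,480),interpolation=cv2.INTER_AREA)
def fit(parts,p0,obs,ign,cams=("top","scene")):
    def cost(p): return sum((np.abs(render(n,p,parts)-obs[n])*~ign[n]).sum() for n in cams)
    best=None
    for dy in(-.06,.06):
        r=minimize(cost,p0+np.array([0,0,dy]),method="Nelder-Mead",options=dict(initial_simplex=p0+np.array([[0,0,dy],[12,0,dy],[0,12,dy],[0,0,-dy]]),xatol=.05,fatol=.2))
        if best is None or r.fun<best.fun: best=r
    return best
E
python3 - <<'E'
from fit import *
P={n:np.load(f"{n}P.npy") for n in("top","scene")}
for n in P: # noise
    t=P[n][...,2]; q=(np.abs(P[n][...,0]-450)<30)&(np.abs(P[n][...,1]+100)<30); print(n,"table z",t[q].mean(),t[q].std())
M0=dict(stand=(stand,[625,3,0.0],(540,810,-115,120)),hook=(hook,[555,-310,0.],(470,665,-400,-215)),rack=(rack,[551,352,0.],(440,660,235,465)))
out={n:cv2.imread(f"{n}.png") for n in P}
for k,(parts,p0,w) in M0.items():
    obs,ign={},{}
    for n in P:
        Q=P[n]; z=cv2.medianBlur(Q[...,2].astype(np.float32),3)
        # region: dilated render of the start guess
        reg=cv2.dilate((render(n,p0,parts)>0).astype(np.uint8),np.ones((17,17)))>0
        obs[n]=((z>5.5)&reg).astype(np.float32); ign[n]=~reg
        if k=="hook": 
            b=box(0,1,0,1,0,1); ctr=np.array([667,-338,0])
            o=render(n,[667,-338,0],[cyl(27,0,122)])>0; ign[n]=ign[n]|o
    for cams in(("top",),("scene",),("top","scene")):
        r=fit(parts,np.array(p0),obs,ign,cams); print(k,cams,r.x.round(3),round(r.fun))
    for n in P:
        for b in parts: cv2.polylines(out[n],[cv2.convexHull(np.round(proj(n,tf(r.x,b))).astype(np.int32))],True,(0,255,255) if k!="hook" else (255,0,255),1)
a=np.hstack([cv2.resize(out["top"][120:280,160:460],(800,427))]); cv2.imwrite("pics/f1.png",a)
E
```

```text
top table z 4.541752292829965 11.326430538142938
scene table z 6.1095984701012425 10.667037196620232
stand ('top',) [6.22839e+02 3.45600e+00 2.70000e-02] 298
stand ('scene',) [6.24857e+02 6.18600e+00 1.80000e-02] 453Traceback (most recent call last):
  File "<stdin>", line 18, in <module>
  File "fit.py", line 24, in fit
    r=minimize(cost,p0+np.array([0,0,dy]),method="Nelder-Mead",options=dict(initial_simplex=p0+np.array([[0,0,dy],[12,0,dy],[0,12,dy],[0,0,-dy]]),xatol=.05,fatol=.2))
    res = _minimize_neldermead(fun, x0, args, callback, bounds=bounds,
                               **options)
    fxc = func(xc)
    fx = function(np.copy(x), *(wrapper_args + args))
  File "fit.py", line 21, in cost
    def cost(p): return sum((np.abs(render(n,p,parts)-obs[n])*~ign[n]).sum() for n in cams)
                        ~~~^^^^^^^^^^^^^^^^^^^^^^^^^^^^^^^^^^^^^^^^^^^^^^^^^^^^^^^^^^^^^^^^
  File "fit.py", line 21, in <genexpr>
    def cost(p): return sum((np.abs(render(n,p,parts)-obs[n])*~ign[n]).sum() for n in cams)
                                    ~~~~~~^^^^^^^^^^^
  File "fit.py", line 17, in render
    q=(proj(n,tf(p,b))+.5)*S-.5
       ~~~~^^^^^^^^^^^
  File "h.py", line 6, in proj
    c,f=K(n); P=np.atleast_2d(X)@c['R'].T+c['t']; s=P[:,:2]/P[:,2:]; r2=(s**2).sum(1,keepdims=True)
        ~^^^
  File "h.py", line 4, in K
    c=ctrl.camera_info(n); f=240/np.tan(np.radians(c['vfov']/2)); return c,f
ValueError: time passes only in moves, steps and waits
```

```bash
sed -i 's/^def K(n):/import functools\n@functools.cache\ndef K(n):/' h.py
cat > run.py <<'E'
from fit import *
P={n:np.load(f"{n}P.npy") for n in("top","scene")}
for n in P: # noise
    t=P[n][...,2]; q=(np.abs(P[n][...,0]-450)<30)&(np.abs(P[n][...,1]+50)<30); print(n,"table z",t[q].mean(),t[q].std())
M0=dict(stand=(stand,[624,4,0.02]),hook=(hook,[555,-310,-.1]),rack=(rack,[551,352,0.]))
out={n:cv2.imread(f"{n}.png") for n in P}
img={n:cv2.imread(f"{n}.png") for n in P}
for k,(parts,p0) in M0.items():
    obs,ign={},{}
    for n in P:
        z=P[n][...,2]; I=img[n].astype(float)
        r0=render(n,p0,parts)>0
        reg=cv2.dilate(r0.astype(np.uint8),np.ones((15,15)))>0
        ring=reg&~(cv2.dilate(r0.astype(np.uint8),np.ones((7,7)))>0)
        med=np.median(I[ring],0)
        df=np.abs(I-med).max(2); 
        o=(df>30)|(cv2.medianBlur(z.astype(np.float32),5)>20)
        obs[n]=(cv2.morphologyEx(o.astype(np.uint8),cv2.MORPH_OPEN,np.ones((2,2)))*reg).astype(np.float32); ign[n]=~reg
        if k=="hook": ign[n]=ign[n]|(render(n,[667,-338,0],[cyl(28,0,122)])>0)
        out[n][(obs[n]>0)&~ign[n]]=out[n][(obs[n]>0)&~ign[n]]//2+np.array([0,100,0],np.uint8)
    for cams in(("top",),("scene",),("top","scene")):
        r=fit(parts,np.array(p0),obs,ign,cams); print(k,cams,r.x.round(3),round(r.fun))
    for n in P:
        for b in parts: cv2.polylines(out[n],[cv2.convexHull(np.round(proj(n,tf(r.x,b))).astype(np.int32))],True,(0,255,255) if k!="hook" else (255,0,255),1)
a=cv2.resize(out["top"][120:280,160:460],(560,300)); b=cv2.resize(out["scene"][190:360,190:470],(560,300)); cv2.imwrite("pics/f1.png",np.vstack([a,b]))
E
python3 run.py
```

```text
top table z -1.7879565536572828 4.497319992028442
scene table z -0.227478081518096 3.081478618559457
stand ('top',) [6.18347e+02 1.35400e+00 2.70000e-02] 379
stand ('scene',) [6.29998e+02 5.44400e+00 2.00000e-02] 410
stand ('top', 'scene') [6.28926e+02 4.69600e+00 1.50000e-02] 1302
hook ('top',) [ 5.40888e+02 -3.04939e+02 -1.79000e-01] 100
hook ('scene',) [ 5.52255e+02 -3.01076e+02 -1.87000e-01] 90
hook ('top', 'scene') [ 5.49251e+02 -3.01090e+02 -1.94000e-01] 462
rack ('top',) [ 5.47415e+02  3.51890e+02 -1.13000e-01] 114
rack ('scene',) [ 5.59777e+02  3.56380e+02 -1.23000e-01] 413
rack ('top', 'scene') [ 5.49363e+02  3.53317e+02 -1.03000e-01] 974
```

View pics/f1.png

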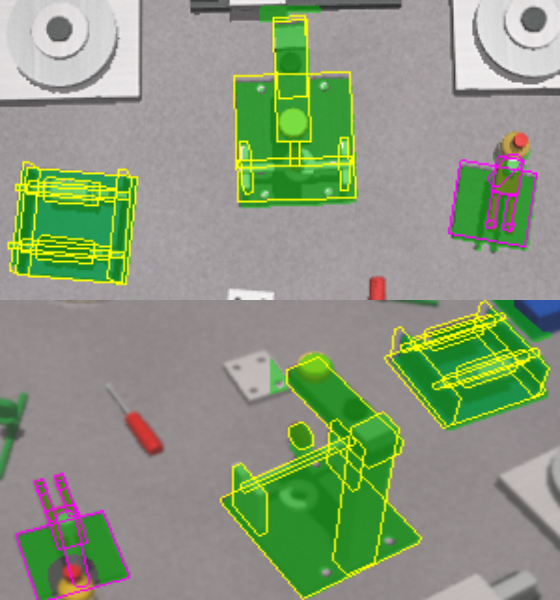

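Run:
```python
from h import *
for n in("top","scene"):
    P=np.load(f"{n}P.npy").reshape(-1,3); q=(np.abs(P[:,2])<10)&(P[:,0]>150)&(P[:,0]<900)&(abs(P[:,1])<600); Q=P[q]
    for _ in range(5):
        A=np.c_[Q[:,:2],np.ones(len(Q))]; c=np.linalg.lstsq(A,Q[:,2],rcond=None)[0]; r=P[:,2]-np.c_[P[:,:2],np.ones(len(P))]@c
        Q=P[(abs(r)<6)&(P[:,0]>150)&(P[:,0]<900)&(abs(P[:,1])<600)]
    print(n,"slope x,y, offset at (550,0)",c[:2],c@[550,0,1])
    s=ctrl.observe(); p=s["eef_pos"]; print(proj(n,[[0,0,0],p,[0,0,20]]).round(1))
im=cv2.imread("top.png"); s=cv2.imread("scene.png")
for n,i in(("top",im),("scene",s)):
    for X in([0,0,0],ctrl.observe()["eef_pos"]):
        u=proj(n,[X])[0]; cv2.drawMarker(i,tuple(np.round(u).astype(int)),(0,0,255),cv2.MARKER_CROSS,9,1)
    for r in (100,105,110):
        a=np.linspace(0,6.28,60); cv2.polylines(i,[np.round(proj(n,np.c_[r*np.cos(a),r*np.sin(a),0*a+10])).astype(np.int32)],True,(255,0,0),1) if r==105 else 0
a=cv2.resize(im[320:480,70:400],(660,320)); b=cv2.resize(s[40:200,170:500],(660,320))
cv2.imwrite("pics/g1.png",cv2.resize(np.vstack([a,b]),(618,600)))
```

```text
top slope x,y, offset at (550,0) [-0.00050179 -0.00013303] -1.3782616529611598
[[323.7 426.8]
 [135.8 356.6]
 [323.7 428.1]]
scene slope x,y, offset at (550,0) [ 0.00105822 -0.00068242] -0.4892634582224369
[[233.3 166.4]
 [397.9  98.2]
 [232.7 161.8]]
```

View pics/g1.png

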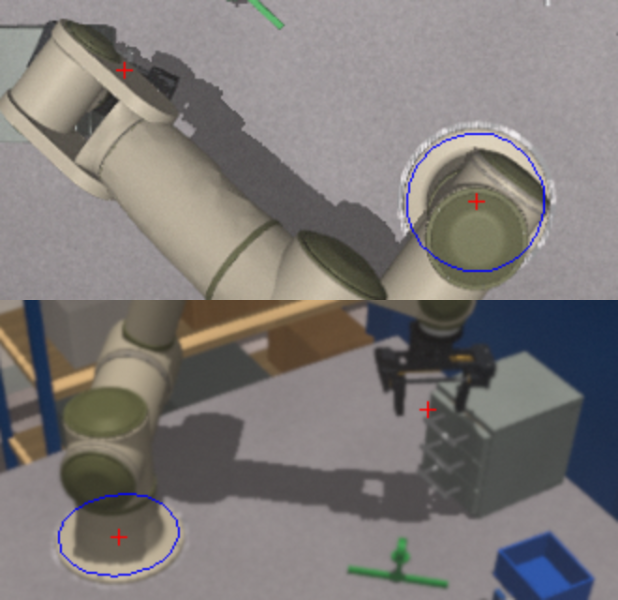

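```bash
cat > run2.py <<'E'
from fit import *
P={}
for n in("top","scene"):
    D=[]
    for i in range(7): im,d=ctrl.camera(n); D.append(d)
    D=np.array(D); D[D==0]=np.nan; print(n,"frame std",np.nanmedian(np.nanstd(D,0)))
    P[n]=cloud(n,np.nan_to_num(np.nanmedian(D,0))); cv2.imwrite(f"{n}.png",im); np.save(f"{n}P.npy",P[n])
M0=dict(stand=(stand,[624,4,0.02]),hook=(hook,[548,-302,-.18]),rack=(rack,[553,353,-.11]))
for k,(parts,p0) in M0.items():
    obs,ign={},{}
    for n in P:
        z=P[n][...,2].copy(); q=abs(z)<4; z-=np.median(z[q&(abs(P[n][...,0]-550)<150)])
        reg=cv2.dilate((render(n,p0,parts)>0).astype(np.uint8),np.ones((13,13)))>0
        obs[n]=(cv2.medianBlur((z>5.5).astype(np.uint8),3)*reg).astype(np.float32); ign[n]=~reg
        if k=="hook": ign[n]=ign[n]|(render(n,[667,-338,0],[cyl(28,0,122)])>0)
    for cams in(("top",),("scene",),("top","scene")):
        r=fit(parts,np.array(p0),obs,ign,cams); print(k,cams,r.x.round(3),round(r.fun))
E
python3 run2.py
```

```text
top frame std 4.523123
scene frame std 4.449766
stand ('top',) [6.22774e+02 3.56900e+00 2.70000e-02] 168
stand ('scene',) [6.25495e+02 5.97400e+00 2.00000e-02] 391
stand ('top', 'scene') [6.24331e+02 5.31800e+00 1.80000e-02] 630
hook ('top',) [ 5.45717e+02 -3.02762e+02 -1.74000e-01] 84
hook ('scene',) [ 5.48233e+02 -3.02206e+02 -1.94000e-01] 115
hook ('top', 'scene') [ 5.46506e+02 -3.01995e+02 -1.88000e-01] 213
rack ('top',) [ 5.51191e+02  3.55226e+02 -1.14000e-01] 167
rack ('scene',) [ 5.53436e+02  3.58893e+02 -1.26000e-01] 404
rack ('top', 'scene') [ 5.51889e+02  3.56357e+02 -1.06000e-01] 610
```

```bash
cat > plan.py <<'E'
from h import *
from scipy.spatial.transform import Rotation as Ro
STAND=np.array([624.3,5,0.022]); HOOK=np.array([547,-302.3,-.184]); RACK=np.array([552,356.5,-.118])
def loc(F,x,y,z):
    c,s=np.cos(F[2]),np.sin(F[2]); return np.array([F[0]+c*x-s*y,F[1]+s*x+c*y,z])
def rot(yaw,th,kind,flip=0):
    z=np.array([np.sin(th)*np.cos(yaw),np.sin(th)*np.sin(yaw),-np.cos(th)]); l=np.array([-np.sin(yaw),np.cos(yaw),0])*(-1 if flip else 1)
    M=np.c_[np.cross(l,z),l,z] if kind=="g" else np.c_[l,np.cross(z,l),z]   # g: closes along axle line; r: across it
    return Ro.from_matrix(M)
def cur():
    s=ctrl.observe(); return s["eef_pos"],Ro.from_rotvec(s["ee_rot"])
def rows(p0,R0,p1,R1,step=40,ang=.15):
    w=(R0.inv()*R1).as_rotvec(); d=p1-p0
    n=max(1,int(np.ceil(max(np.linalg.norm(d)/step,np.linalg.norm(w)/ang)))); out=[];R=R0
    print("n",n,"angle",np.linalg.norm(w).round(3))
    for k in range(n):
        v=R.inv().apply(d/n)/1000; out.append([v.round(4).tolist(),(w/n).round(4).tolist()]); R=R*Ro.from_rotvec(w/n)
    if np.linalg.norm(w)<1e-3 : print(n,"x",out[0])
    else: print(str(out).replace(" ",""))
E
python3 - <<'E'
from plan import *
p,R=cur(); print(R.as_matrix().round(2))
th=.9
for f in(0,1):
    print("flip",f,np.linalg.norm((R.inv()*rot(STAND[2],th,"g",f)).as_rotvec()))
f=min((0,1),key=lambda f:np.linalg.norm((R.inv()*rot(STAND[2],th,"g",f)).as_rotvec()))
T=rot(STAND[2],th,"g",f); z=T.as_matrix()[:,2]
tab=loc(STAND,0,0,152); pre=tab+6*z-110*z
print("pre",pre,"f",f); rows(p,R,pre,T)
E
```

```text
[[-0.9   0.43  0.  ]
 [ 0.43  0.9  -0.  ]
 [-0.   -0.   -1.  ]]
flip 0 1.0042858837149216
flip 1 2.7264959901812538
pre [542.85371538   3.2078926  216.6474367 ] f 0
n 15 angle 1.004
[[[-0.0327,-0.0194,0.0015],[-0.0138,-0.0589,-0.0287]],[[-0.0319,-0.0204,0.0031],[-0.0138,-0.0589,-0.0287]],[[-0.0311,-0.0213,0.0047],[-0.0138,-0.0589,-0.0287]],[[-0.0302,-0.0223,0.0062],[-0.0138,-0.0589,-0.0287]],[[-0.0291,-0.0232,0.0076],[-0.0138,-0.0589,-0.0287]],[[-0.028,-0.0241,0.009],[-0.0138,-0.0589,-0.0287]],[[-0.0267,-0.0251,0.0102],[-0.0138,-0.0589,-0.0287]],[[-0.0253,-0.026,0.0114],[-0.0138,-0.0589,-0.0287]],[[-0.0239,-0.0268,0.0125],[-0.0138,-0.0589,-0.0287]],[[-0.0223,-0.0277,0.0135],[-0.0138,-0.0589,-0.0287]],[[-0.0207,-0.0285,0.0143],[-0.0138,-0.0589,-0.0287]],[[-0.019,-0.0293,0.0151],[-0.0138,-0.0589,-0.0287]],[[-0.0172,-0.03,0.0158],[-0.0138,-0.0589,-0.0287]],[[-0.0154,-0.0307,0.0163],[-0.0138,-0.0589,-0.0287]],[[-0.0135,-0.0313,0.0167],[-0.0138,-0.0589,-0.0287]]]
```

Look-alikes for the gauge: green ones at top-image (197,315) and (419,316); the orange-tabbed one in the stand at (320,207) is the right one, and the crop confirmed it. The roller is the silver one at (198,221), not the black one at (195,254).

Emit:
apply_moves --increments '[[[-0.0327,-0.0194,0.0015],[-0.0138,-0.0589,-0.0287]],[[-0.0319,-0.0204,0.0031],[-0.0138,-0.0589,-0.0287]],[[-0.0311,-0.0213,0.0047],[-0.0138,-0.0589,-0.0287]],[[-0.0302,-0.0223,0.0062],[-0.0138,-0.0589,-0.0287]],[[-0.0291,-0.0232,0.0076],[-0.0138,-0.0589,-0.0287]],[[-0.028,-0.0241,0.009],[-0.0138,-0.0589,-0.0287]],[[-0.0267,-0.0251,0.0102],[-0.0138,-0.0589,-0.0287]],[[-0.0253,-0.026,0.0114],[-0.0138,-0.0589,-0.0287]],[[-0.0239,-0.0268,0.0125],[-0.0138,-0.0589,-0.0287]],[[-0.0223,-0.0277,0.0135],[-0.0138,-0.0589,-0.0287]]]' --jaw 0.3

```text
clock: 2.75
eef_pos: [437.1, 159.4, 224.3]
ee_rot: [0.181, 2.53, 0.008]
wrist_force: [0.6, 0.4, -0.7]
grip_width: 61.9
grasp_force: 0.0
```

Emit:
apply_moves --increments '[[[-0.0207,-0.0285,0.0143],[-0.0138,-0.0589,-0.0287]],[[-0.019,-0.0293,0.0151],[-0.0138,-0.0589,-0.0287]],[[-0.0172,-0.03,0.0158],[-0.0138,-0.0589,-0.0287]],[[-0.0154,-0.0307,0.0163],[-0.0138,-0.0589,-0.0287]],[[0,0,0],[0,0,0]],[[0,0,0],[0,0,0]],[[0,0,0],[0,0,0]]]'

```text
clock: 3.62
eef_pos: [500.8, 70.1, 217.6]
ee_rot: [0.042, 2.365, 0.032]
wrist_force: [0.9, 0.6, 0.8]
grip_width: 62.0
grasp_force: 0.0
```

Run:
```python
from plan import *
p,R=cur(); s=ctrl.observe(); print(s["clock"],p,s["qpos"].round(2),s["grip_width"],s["wrist_force"])
T=rot(STAND[2],.9,"g",0); z=T.as_matrix()[:,2]; tab=loc(STAND,0,0,152); pre=tab-74*z
print(pre); rows(p,R,pre,T)
out=[]
for n,w in(("top",(270,170,100,75)),("scene",(285,190,130,97))):
    im,d=ctrl.camera(n)
    for X,c in((p,(0,0,255)),(tab,(255,255,0)),(loc(STAND,0,76,85),(0,255,0)),(loc(STAND,0,-76,85),(0,255,0)),(loc(STAND,0,0,85),(255,0,255))):
        u=np.round(proj(n,[X])[0]).astype(int); im[u[1],u[0]]=c
    x,y,a,b=w; out.append(cv2.resize(im[y:y+b,x:x+a],(400,300),interpolation=cv2.INTER_NEAREST))
cv2.imwrite("pics/p1.png",np.vstack(out))
```

```text
3.625 [500.78807828  70.12769191 217.64053937] [-0.15 -0.    2.14  0.46  0.26 -2.09] 61.96021781919745 [0.85615385 0.63020769 0.80925841]
[566.34783594   3.72484666 197.99913765]
n 3 angle 0.136
[[[-0.0119,-0.0219,0.0197],[-0.0027,-0.0412,-0.0184]],[[-0.0107,-0.0222,0.0201],[-0.0027,-0.0412,-0.0184]],[[-0.0094,-0.0224,0.0205],[-0.0027,-0.0412,-0.0184]]]
```

View pics/p1.png

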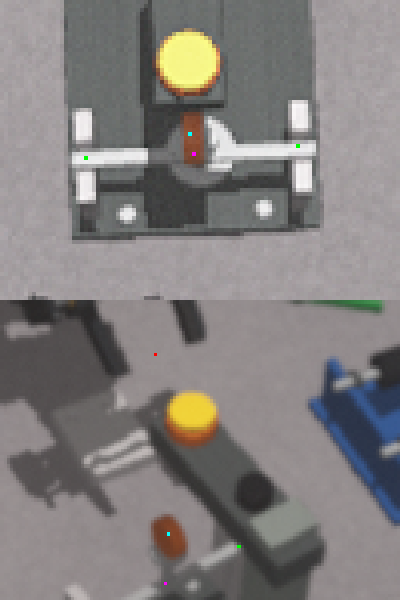

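```bash
sed -i 's/STAND=np.array(\[624.3,5,/STAND=np.array([624,4,/' plan.py
python3 - <<'E'
from plan import *
p,R=cur()
T=rot(STAND[2],.75,"g",0); z=T.as_matrix()[:,2]; tab=loc(STAND,0,0,152); pre=tab-64*z
print(pre); rows(p,R,pre,T)
E
```

```text
[580.38567615   3.04033004 198.82808761]
n 3 angle 0.062
[[[-0.0154,-0.022,0.0228],[-0.0013,0.0088,-0.0185]],[[-0.0152,-0.0223,0.0226],[-0.0013,0.0088,-0.0185]],[[-0.015,-0.0226,0.0225],[-0.0013,0.0088,-0.0185]]]
```

Emit:
apply_moves --increments '[[[-0.0154,-0.022,0.0228],[-0.0013,0.0088,-0.0185]],[[-0.0152,-0.0223,0.0226],[-0.0013,0.0088,-0.0185]],[[-0.015,-0.0226,0.0225],[-0.0013,0.0088,-0.0185]],[[0,0,0],[0,0,0]],[[0,0,0],[0,0,0]]]'

```text
clock: 4.35
eef_pos: [579.8, 3.1, 198.4]
ee_rot: [-0.026, 2.392, 0.011]
wrist_force: [-0.4, 0.2, -0.6]
grip_width: 61.6
grasp_force: 0.0
```

```bash
cat > st.py <<'E'
from plan import *
def st():
    p,R=cur(); s=ctrl.observe(); z=R.as_matrix()[:,2]; print("t",s["clock"],"p",p.round(1),"q",s["qpos"].round(2),"w",s["grip_width"].round(1),"F",s["wrist_force"].round(1),"lean",np.arccos(-z[2]).round(3)); return p,R
E
python3 - <<'E'
from st import *
p,R=st()
T=rot(STAND[2],.75,"g",0); z=T.as_matrix()[:,2]; tab=loc(STAND,0,0,152); rows(p,R,tab+6*z,T,step=15)
print((R.inv()*T).as_rotvec())
E
```

```text
Traceback (most recent call last):
  File "st.py", line 3, in st
    p,R=cur(); s=ctrl.observe(); z=R.as_matrix()[:,2]; print("t",s["clock"],"p",p.round(1),"q",s["qpos"].round(2),"w",s["grip_width"].round(1),"F",s["wrist_force"].round(1),"lean",np.arccos(-z[2]).round(3)); return p,R
                                                                                                                      ^^^^^^^^^^^^^^^^^^^^^
AttributeError: 'float' object has no attribute 'round'
```

```bash
sed -i 's/s\["grip_width"\].round(1)/round(s["grip_width"],1)/' st.py
python3 - <<'E'
from st import *
p,R=st()
T=rot(STAND[2],.75,"g",0); z=T.as_matrix()[:,2]; tab=loc(STAND,0,0,152); rows(p,R,tab+6*z,T,step=15)
print((R.inv()*T).as_rotvec())
E
```

```text
t 4.35 p [579.8   3.1 198.4] q [-0.29  0.19  1.96  0.69  0.33 -2.46] w 61.6 F [-0.4  0.2 -0.6] lean 0.749
n 5 angle 0.001
[[[-0.0001,-0.0,0.014],[-0.0,-0.0002,-0.0001]],[[-0.0001,-0.0,0.014],[-0.0,-0.0002,-0.0001]],[[-0.0001,-0.0,0.014],[-0.0,-0.0002,-0.0001]],[[-0.0001,-0.0,0.014],[-0.0,-0.0002,-0.0001]],[[-0.0001,-0.0,0.014],[-0.0,-0.0002,-0.0001]]]
[-1.28348943e-05 -8.69454471e-04 -6.16103104e-04]
```

Emit:
apply_moves --increments '[[[0.029,0,-0.027],[0,0,0]],[[0.029,0,-0.027],[0,0,0]],[[0.02,0,-0.02],[0,0,0.1]],[[0,0,0],[0,0,0.18]],[[0,0,0],[0,0,0]]]'

```text
clock: 4.97
eef_pos: [472.4, 0.8, 200.0]
ee_rot: [0.306, 2.376, 0.141]
wrist_force: [-0.9, -0.0, -0.7]
grip_width: 61.9
grasp_force: 0.0
```

Run:
```python
from st import *
p,R=st()
```

```text
t 4.975 p [472.4   0.8 200. ] q [-0.4  -0.06  2.23  0.85  0.38 -2.42] w 61.9 F [-0.9 -0.  -0.7] lean 0.751
```

Emit:
apply_moves --increments '[[[0,0,0],[0,0,0.18]],[[0,0,0],[0,0,0.18]],[[0,0,0],[0,0,0.18]],[[0,0,0],[0,0,0.18]],[[0,0,0],[0,0,0]]]'

```text
clock: 5.6
eef_pos: [472.9, 0.5, 199.6]
ee_rot: [1.144, 2.162, 0.469]
wrist_force: [-0.7, 0.1, 0.0]
grip_width: 61.6
grasp_force: 0.0
```

Run:
```python
from st import *
p,R=st()
```

```text
t 5.6 p [472.9   0.5 199.6] q [-0.4  -0.05  2.23  0.85  0.38 -1.71] w 61.6 F [-0.7  0.1  0. ] lean 0.75
```

Emit:
apply_moves --increments '[[[0,0,0],[0,0,0.18]],[[0,0,0],[0,0,0.18]],[[0,0,0],[0,0,0.18]],[[0,0,0],[0,0,0.18]],[[0,0,0],[0,0,0.18]],[[0,0,0],[0,0,0.18]],[[0,0,0],[0,0,0.18]],[[0,0,0],[0,0,0.18]],[[0,0,0],[0,0,0.18]],[[0,0,0],[0,0,0.18]],[[0,0,0],[0,0,0.18]],[[0,0,0],[0,0,0.16]]]'

```text
clock: 7.1
eef_pos: [472.9, 0.4, 199.6]
ee_rot: [-2.917, -0.036, -1.148]
wrist_force: [-0.1, -0.7, -0.1]
grip_width: 61.8
grasp_force: 0.0
```

Run:
```python
from st import *
p,R=st()
T=rot(STAND[2],.75,"g",1); z=T.as_matrix()[:,2]; tab=loc(STAND,0,0,152); pre=tab-60*z
rows(p,R,pre,T,step=35); rows(pre,T,tab+6*z,T,step=12)
```

```text
t 7.1 p [4.729e+02 4.000e-01 1.996e+02] q [-0.4  -0.05  2.23  0.85  0.38  0.44] w 61.8 F [-0.1 -0.7 -0.1] lean 0.75
n 4 angle 0.003
[[[0.0195,-0.0,0.0195],[0.0001,0.0001,0.0007]],[[0.0195,-0.0,0.0195],[0.0001,0.0001,0.0007]],[[0.0195,-0.0,0.0195],[0.0001,0.0001,0.0007]],[[0.0195,-0.0001,0.0195],[0.0001,0.0001,0.0007]]]
n 6 angle 0.0
6 x [[0.0, 0.0, 0.011], [0.0, 0.0, 0.0]]
```

Emit:
apply_moves --increments '[[[0.0195,0,0.0195],[0,0,0.0007]],[[0.0195,0,0.0195],[0,0,0.0007]],[[0.0195,0,0.0195],[0,0,0.0007]],[[0.0195,0,0.0195],[0,0,0.0007]],[[0,0,0.011],[0,0,0]],[[0,0,0.011],[0,0,0]],[[0,0,0.011],[0,0,0]],[[0,0,0.011],[0,0,0]],[[0,0,0.011],[0,0,0]],[[0,0,0.011],[0,0,0]],[[0,0,0],[0,0,0]]]'

```text
clock: 8.48
eef_pos: [628.3, 3.5, 146.6]
ee_rot: [-2.916, -0.029, -1.146]
wrist_force: [0.4, 0.1, 0.8]
grip_width: 61.4
grasp_force: 0.0
```

Run:
```python
from st import *
p,R=st(); z=R.as_matrix()[:,2]
print("err to goal",(p-6*z-loc(STAND,0,0,152)).round(1))
im,d=ctrl.camera("top"); im2,d=ctrl.camera("scene")
cv2.imwrite("pics/q1.png",np.vstack([cv2.resize(im[150:225,270:370],(400,300),interpolation=cv2.INTER_CUBIC),cv2.resize(im2[215:290,290:390],(400,300),interpolation=cv2.INTER_CUBIC)]))
```

```text
t 8.475 p [628.3   3.5 146.6] q [-0.26  0.38  1.88  0.88  0.24  0.5 ] w 61.4 F [0.4 0.1 0.8] lean 0.749
err to goal [ 0.2 -0.6 -1. ]
```

View pics/q1.png

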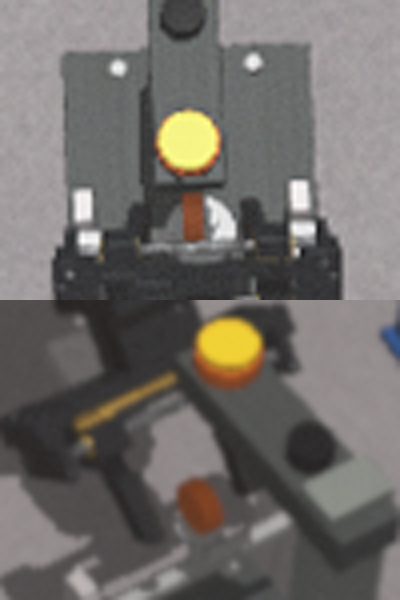

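Emit:
apply_moves --increments '[[[0,0,0],[0,0,0]],[[0,0,0],[0,0,0]],[[0,0,0],[0,0,0]],[[0,0,0],[0,0,0]],[[0,0,0],[0,0,0]],[[0,0,0],[0,0,0]]]' --jaw 1.0

```text
clock: 9.32
eef_pos: [628.2, 3.5, 147.4]
ee_rot: [-2.916, -0.029, -1.147]
wrist_force: [0.1, 0.9, 0.6]
grip_width: 13.7
grasp_force: 30.0
```

Emit:
apply_moves --increments '[[[0.0034,0,-0.0037],[0,0,0]],[[0.0034,0,-0.0037],[0,0,0]],[[0.0034,0,-0.0037],[0,0,0]],[[0.0034,0,-0.0037],[0,0,0]],[[0.0034,0,-0.0037],[0,0,0]],[[0.0034,0,-0.0037],[0,0,0]],[[0,0,0],[0,0,0]]]'

```text
clock: 10.2
eef_pos: [628.1, 3.3, 178.1]
ee_rot: [-2.915, -0.029, -1.149]
wrist_force: [-0.2, 1.0, -1.5]
grip_width: 14.0
grasp_force: 30.0
```

Emit:
apply_moves --increments '[[[-0.007,0,-0.007],[0,0,0]],[[-0.014,0,-0.0135],[0,0,0]],[[-0.018,0,-0.017],[0,0,0]],[[-0.018,0,-0.017],[0,0,0]],[[-0.018,0,-0.017],[0,0,0]],[[-0.018,0,-0.017],[0,0,0]],[[-0.014,0,-0.0135],[0,0,0]],[[-0.0035,0,-0.0225],[0,0,0]],[[0.01,0,-0.02],[0,0,0]],[[0,0,0],[0,0,0]]]'

```text
clock: 11.45
eef_pos: [455.9, -0.3, 215.9]
ee_rot: [-2.915, -0.03, -1.152]
wrist_force: [0.5, 0.0, -2.4]
grip_width: 13.8
grasp_force: 30.0
```

Run:
```python
from st import *
p,R=st()
g=Ro.from_euler("z",STAND[2])  # gauge rot assumed
T=rot(HOOK[2],.75,"g",1); z=T.as_matrix()[:,2]
tabc=loc(HOOK,-95,0,180); mid=tabc+6*z
print(mid); rows(p,R,mid,T,step=40)
rows(mid,T,loc(HOOK,-95,0,165)+6*z,T,step=20)
n="scene"
im,d=ctrl.camera(n); 
u=proj(n,[p])[0].astype(int); print(u)
cv2.imwrite("pics/r1.png",cv2.resize(im[u[1]-45:u[1]+75,u[0]-80:u[0]+80],(640,480),interpolation=cv2.INTER_CUBIC))
```

```text
t 11.45 p [ 4.559e+02 -3.000e-01  2.159e+02] q [-0.43 -0.13  2.25  0.77  0.44  0.51] w 13.8 F [ 0.5  0.  -2.4] lean 0.753
[ 457.62442294 -285.66675708  175.60986679]
n 8 angle 0.204
[[[-0.0038,0.0357,0.0034],[-0.0173,-0.0004,0.0187]],[[-0.0032,0.0357,0.004],[-0.0173,-0.0004,0.0187]],[[-0.0025,0.0356,0.0046],[-0.0173,-0.0004,0.0187]],[[-0.0018,0.0356,0.0052],[-0.0173,-0.0004,0.0187]],[[-0.0012,0.0355,0.0058],[-0.0173,-0.0004,0.0187]],[[-0.0005,0.0354,0.0064],[-0.0173,-0.0004,0.0187]],[[0.0002,0.0353,0.0071],[-0.0173,-0.0004,0.0187]],[[0.0008,0.0352,0.0077],[-0.0173,-0.0004,0.0187]]]
n 1 angle 0.0
1 x [[-0.0102, -0.0, 0.011], [0.0, 0.0, 0.0]]
[303 207]
```

View pics/r1.png

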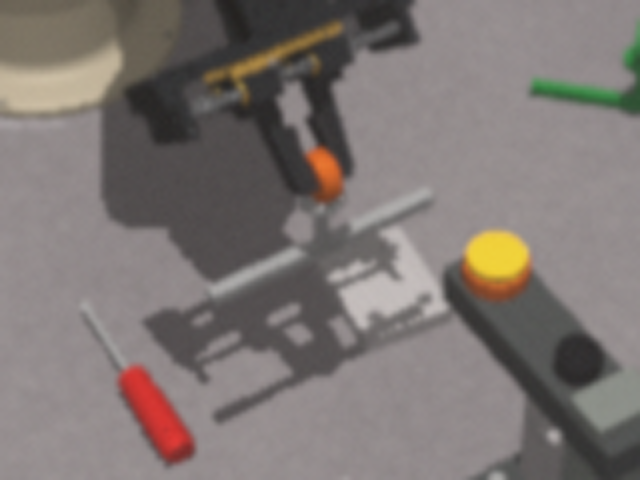

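Emit:
apply_moves --increments '[[[-0.0038,0.0357,0.0034],[-0.0173,-0.0004,0.0187]],[[-0.0032,0.0357,0.004],[-0.0173,-0.0004,0.0187]],[[-0.0025,0.0356,0.0046],[-0.0173,-0.0004,0.0187]],[[-0.0018,0.0356,0.0052],[-0.0173,-0.0004,0.0187]],[[-0.0012,0.0355,0.0058],[-0.0173,-0.0004,0.0187]],[[-0.0005,0.0354,0.0064],[-0.0173,-0.0004,0.0187]],[[0.0002,0.0353,0.0071],[-0.0173,-0.0004,0.0187]],[[0.0008,0.0352,0.0077],[-0.0173,-0.0004,0.0187]],[[-0.006,0,0.0065],[0,0,0]],[[-0.006,0,0.0065],[0,0,0]],[[0,0,0],[0,0,0]],[[0,0,0],[0,0,0]]]'

```text
clock: 13.0
eef_pos: [457.7, -285.3, 156.0]
ee_rot: [2.854, -0.263, 1.117]
wrist_force: [0.1, -0.5, -1.8]
grip_width: 13.9
grasp_force: 30.0
```

```bash
cat > loc2.py <<'E'
from st import *
# where does each camera see orange tab, compared with the tab expected from the TCP; and the bar
p,R=st(); z=R.as_matrix()[:,2]; tab=p-6*z
yaw=np.arctan2(z[1],z[0])
def chk(n):
    im,d=ctrl.camera(n); cv2.imwrite(f"now_{n}.png",im); h=cv2.cvtColor(im,cv2.COLOR_BGR2HSV)
    u=proj(n,[tab])[0]; m=(h[...,0]<14)&(h[...,1]>150)&(h[...,2]>60)
    v,uu=np.nonzero(m); k=(abs(uu-u[0])<15)&(abs(v-u[1])<15); print(n,"tab expected",u.round(1),"seen",uu[k].mean().round(1),v[k].mean().round(1),k.sum())
    return im
E
python3 - <<'E'
from loc2 import *
o=[]
for n in("top","scene"):
    im=chk(n)
    for X,c in((loc(HOOK,-32,13,132),(255,255,0)),(loc(HOOK,-32,-13,132),(255,255,0)),(loc(HOOK,0,0,120),(0,255,0)),(tab-[0,0,22],(255,0,255)),(tab-[0,0,67],(255,0,0)),(loc(HOOK,62,0,162),(0,255,0))):
        u=np.round(proj(n,[X])[0]).astype(int); im[u[1],u[0]]=c
    u=proj(n,[loc(HOOK,-20,0,120)])[0].astype(int)
    o.append(cv2.resize(im[u[1]-40:u[1]+35,u[0]-50:u[0]+50],(400,300),interpolation=cv2.INTER_NEAREST))
cv2.imwrite("pics/s1.png",np.vstack(o))
T=rot(HOOK[2],.75,"g",1); z=T.as_matrix()[:,2]
print("tab in hook frame",Ro.from_euler("z",-HOOK[2]).apply(tab-[HOOK[0],HOOK[1],0]).round(1)); rows(p,R,loc(HOOK,0,0,162)+6*z,T,step=15)
E
```

```text
t 13.0 p [ 457.7 -285.3  156. ] q [-1.02  0.22  2.07  1.11  0.6  -0.14] w 13.9 F [ 0.1 -0.5 -1.8] lean 0.746
top tab expected [426.5 263.5] seen 427.7 264.2 63
scene tab expected [205.8 264.2] seen 206.1 263.7 75
tab in hook frame [-94.9   0.4 160.4]
n 7 angle 0.004
[[[0.0101,0.0001,0.009],[-0.0002,0.0005,-0.0001]],[[0.0101,0.0001,0.009],[-0.0002,0.0005,-0.0001]],[[0.0101,0.0001,0.009],[-0.0002,0.0005,-0.0001]],[[0.0101,0.0001,0.0091],[-0.0002,0.0005,-0.0001]],[[0.0101,0.0001,0.0091],[-0.0002,0.0005,-0.0001]],[[0.0101,0.0001,0.0091],[-0.0002,0.0005,-0.0001]],[[0.0101,0.0001,0.0091],[-0.0002,0.0005,-0.0001]]]
```

View pics/s1.png

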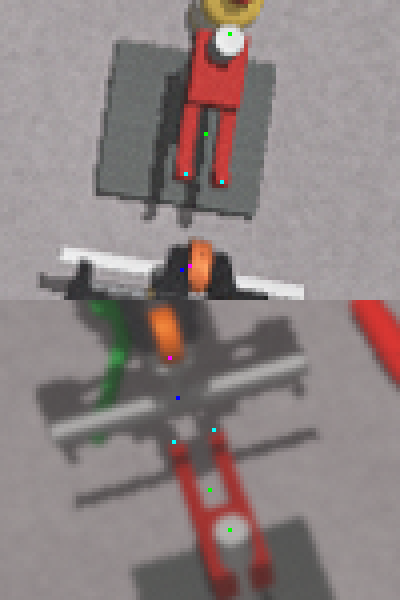

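Emit:
apply_moves --increments '[[[0.0101,0,0.009],[0,0.0005,0]],[[0.0101,0,0.009],[0,0.0005,0]],[[0.0101,0,0.009],[0,0.0005,0]],[[0.0101,0,0.0091],[0,0.0005,0]],[[0.0101,-0.0001,0.0091],[0,0.0005,0]],[[0.0101,-0.0001,0.0091],[0,0.0005,0]],[[0.0101,-0.0001,0.0091],[0,0.0005,0]],[[0,0,0],[0,0,0]],[[0,0,0],[0,0,0]]]'

```text
clock: 14.22
eef_pos: [550.9, -302.3, 157.7]
ee_rot: [2.852, -0.263, 1.122]
wrist_force: [-0.6, 0.1, -2.8]
grip_width: 13.5
grasp_force: 30.0
```

Run:
```python
from loc2 import *
print("tab in hook frame",Ro.from_euler("z",-HOOK[2]).apply(tab-[HOOK[0],HOOK[1],0]).round(1))
for n in("top","scene"): chk(n)
```

```text
t 14.225 p [ 550.9 -302.3  157.7] q [-0.86  0.38  1.84  1.01  0.53  0.09] w 13.5 F [-0.6  0.1 -2.8] lean 0.75
tab in hook frame [ -0.3   0.7 162.1]
top tab expected [431.5 228.9] seen 431.8 222.3 204
scene tab expected [215.5 292.4] seen 216.8 295.0 104
```

Emit:
apply_moves --increments '[[[-0.0027,0,0.0029],[0,0,0]],[[-0.0027,0,0.0029],[0,0,0]],[[-0.0027,0,0.0029],[0,0,0]],[[-0.0027,0,0.0029],[0,0,0]],[[-0.0014,0,0.0015],[0,0,0]],[[0,0,0],[0,0,0]]]'

```text
clock: 15.08
eef_pos: [551.1, -302.4, 139.8]
ee_rot: [2.851, -0.263, 1.122]
wrist_force: [-1.1, -0.3, -2.6]
grip_width: 13.6
grasp_force: 30.0
```

Emit:
apply_moves --increments '[[[-0.0007,0,0.0008],[0,0,0]],[[-0.0007,0,0.0007],[0,0,0]],[[0,0,0],[0,0,0]]]'

```text
clock: 15.45
eef_pos: [551.1, -302.3, 137.9]
ee_rot: [2.851, -0.263, 1.122]
wrist_force: [0.5, 0.3, -2.5]
grip_width: 13.7
grasp_force: 30.0
```

Emit:
apply_moves --increments '[[[-0.0007,0,0.0007],[0,0,0]],[[0,0,0],[0,0,0]]]'

```text
clock: 15.7
eef_pos: [551.3, -302.5, 137.4]
ee_rot: [2.85, -0.263, 1.123]
wrist_force: [-0.4, -0.1, 2.1]
grip_width: 13.8
grasp_force: 30.0
```

Emit:
apply_moves --increments '[[[-0.0007,0,0.0007],[0,0,0]],[[0,0,0],[0,0,0]]]'

```text
clock: 15.95
eef_pos: [551.6, -302.6, 137.4]
ee_rot: [2.849, -0.262, 1.125]
wrist_force: [-3.8, 2.7, 9.2]
grip_width: 13.6
grasp_force: 30.0
```

Emit:
apply_moves --increments '[[[0.0006,0,-0.0006],[0,0,0]],[[0,0,0],[0,0,0]]]'

```text
clock: 16.2
eef_pos: [551.3, -302.6, 137.4]
ee_rot: [2.85, -0.263, 1.124]
wrist_force: [0.1, 0.2, 4.9]
grip_width: 13.6
grasp_force: 30.0
```

Emit:
apply_moves --increments '[[[0,0,0],[0,0,0]],[[0,0,0],[0,0,0]],[[0,0,0],[0,0,0]],[[0,0,0],[0,0,0]]]' --jaw 0.55

```text
clock: 16.7
eef_pos: [551.0, -302.3, 136.6]
ee_rot: [2.852, -0.263, 1.122]
wrist_force: [-0.4, -0.0, -0.7]
grip_width: 39.6
grasp_force: 0.0
```

Emit:
apply_moves --increments '[[[0,0,-0.01],[0,0,0]],[[0,0,-0.015],[0,0,0]],[[0,0,-0.025],[0,0,0]],[[0,0,-0.035],[0,0,0]],[[0,0,-0.035],[0,0,0]],[[0,0,-0.03],[0,0,0]],[[0,0,0],[0,0,0]]]'

```text
clock: 17.58
eef_pos: [449.8, -284.3, 248.5]
ee_rot: [2.847, -0.263, 1.124]
wrist_force: [0.8, 0.6, -0.2]
grip_width: 39.4
grasp_force: 0.0
```

Run:
```python
from loc2 import *
tab=loc(HOOK,0,0,142); import loc2; loc2.tab=tab
for n in("top","scene"): im=chk(n)
# next: above rack roller, pointing down, closing across axle
RL=loc(RACK,45,0,65)
for f in(0,1):
    T=rot(RACK[2],0.0,"r",f); print(f,(R.inv()*T).as_rotvec())
u=proj("scene",[tab])[0].astype(int); im=cv2.imread("now_scene.png"); im2=cv2.imread("now_top.png"); v=proj("top",[tab])[0].astype(int)
cv2.imwrite("pics/t1.png",np.vstack([cv2.resize(im[u[1]-30:u[1]+45,u[0]-50:u[0]+50],(400,300),interpolation=cv2.INTER_CUBIC),cv2.resize(im2[v[1]-35:v[1]+40,v[0]-50:v[0]+50],(400,300),interpolation=cv2.INTER_CUBIC)]))
```

```text
t 17.575 p [ 449.8 -284.3  248.5] q [-1.04  0.05  1.98  0.84  0.76  0.19] w 39.4 F [ 0.8  0.6 -0.2] lean 0.752
top tab expected [430.5 229.8] seen 430.3 226.7 269
scene tab expected [216.2 297.4] seen 217.2 300.1 127
0 [ 0.61472322 -0.57170406 -1.55178692]
1 [-0.56188377 -0.60416398  1.4271829 ]
```

View pics/t1.png

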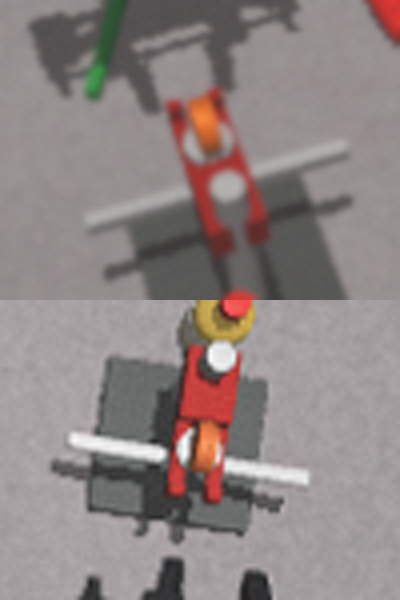

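```bash
sed -i 's/RACK=np.array(\[552,356.5/RACK=np.array([552.5,358/; s/STAND=np.array(\[624,4,/STAND=np.array([624.3,5.5,/' plan.py
python3 - <<'E'
from st import *
p,R=st(); T=rot(RACK[2],0.0,"r",0); RL=loc(RACK,45,0,65); print(RL)
rows(p,R,np.array([500,325,240.]),T,step=45)
E
```

```text
t 17.675 p [ 450.5 -283.8  246.4] q [-1.04  0.05  1.98  0.85  0.76  0.19] w 39.2 F [ 0.3  0.2 -0.1] lean 0.75
[597.18707335 352.70231416  65.        ]
n 14 angle 1.764
[[[-0.0036,-0.0434,-0.0027],[0.0436,-0.0409,-0.1109]],[[0.0011,-0.0436,-0.0007],[0.0436,-0.0409,-0.1109]],[[0.006,-0.0432,0.001],[0.0436,-0.0409,-0.1109]],[[0.0108,-0.0422,0.0025],[0.0436,-0.0409,-0.1109]],[[0.0155,-0.0406,0.0038],[0.0436,-0.0409,-0.1109]],[[0.0201,-0.0384,0.0048],[0.0436,-0.0409,-0.1109]],[[0.0244,-0.0357,0.0055],[0.0436,-0.0409,-0.1109]],[[0.0284,-0.0326,0.0059],[0.0436,-0.0409,-0.1109]],[[0.0321,-0.0289,0.006],[0.0436,-0.0409,-0.1109]],[[0.0353,-0.0249,0.0058],[0.0436,-0.0409,-0.1109]],[[0.0381,-0.0206,0.0053],[0.0436,-0.0409,-0.1109]],[[0.0403,-0.0161,0.0045],[0.0436,-0.0409,-0.1109]],[[0.042,-0.0113,0.0034],[0.0436,-0.0409,-0.1109]],[[0.0431,-0.0065,0.0021],[0.0436,-0.0409,-0.1109]]]
```

Emit:
apply_moves --increments '[[[-0.0036,-0.0434,-0.0027],[0.0436,-0.0409,-0.1109]],[[0.0011,-0.0436,-0.0007],[0.0436,-0.0409,-0.1109]],[[0.006,-0.0432,0.001],[0.0436,-0.0409,-0.1109]],[[0.0108,-0.0422,0.0025],[0.0436,-0.0409,-0.1109]],[[0.0155,-0.0406,0.0038],[0.0436,-0.0409,-0.1109]],[[0.0201,-0.0384,0.0048],[0.0436,-0.0409,-0.1109]],[[0.0244,-0.0357,0.0055],[0.0436,-0.0409,-0.1109]],[[0.0284,-0.0326,0.0059],[0.0436,-0.0409,-0.1109]],[[0.0321,-0.0289,0.006],[0.0436,-0.0409,-0.1109]],[[0.0353,-0.0249,0.0058],[0.0436,-0.0409,-0.1109]],[[0.0381,-0.0206,0.0053],[0.0436,-0.0409,-0.1109]],[[0.0403,-0.0161,0.0045],[0.0436,-0.0409,-0.1109]]]'

```text
clock: 19.18
eef_pos: [492.6, 240.1, 239.8]
ee_rot: [2.548, 1.812, 0.181]
wrist_force: [0.2, -0.3, -0.3]
grip_width: 39.8
grasp_force: 0.0
```

Run:
```python
from st import *
p,R=st(); T=rot(RACK[2],0.0,"r",0); RL=loc(RACK,45,0,65)
rows(p,R,RL+[0,0,100],T,step=40)
# roller silhouettes vs model
from fit import render,cyly,minimize
parts=[cyly(18,-40,40,0,65),cyly(5,-88,88,0,65),cyly(10,-67,67,0,65)]
for n in("top","scene"):
    ctrl.camera(n); o=ctrl.outline_of("roller",n)
    for q in o[:2]:
        m=q["mask"].astype(np.float32); print(n,q["confidence"],q["bbox"],m.sum(),end=" ")
        r=minimize(lambda a:np.abs(render(n,a,parts)-m).sum(),[597,352,-.118],method="Nelder-Mead",options=dict(initial_simplex=[[597,352,-.118],[603,352,-.118],[597,360,-.118],[597,352,-.05]])); print(r.x.round(3),r.fun)
```

```text
t 19.175 p [492.6 240.1 239.8] q [0.22 0.3  1.52 0.04 1.22 0.55] w 39.8 F [ 0.2 -0.3 -0.3] lean 0.116
n 5 angle 0.245
[[[0.0267,0.0111,0.0183],[0.0168,-0.016,-0.0432]],[[0.0264,0.0126,0.0176],[0.0168,-0.016,-0.0432]],[[0.0261,0.014,0.017],[0.0168,-0.016,-0.0432]],[[0.0258,0.0154,0.0163],[0.0168,-0.016,-0.0432]],[[0.0253,0.0168,0.0157],[0.0168,-0.016,-0.0432]]]
top 0.74 [195.6, 221.6, 53.5, 18.9] 377.0 [ 5.95487e+02  3.51330e+02 -1.02000e-01] 177.0625
scene 0.88 [439.1, 230.9, 40.1, 15.8] 378.0 [ 5.99625e+02  3.54189e+02 -1.17000e-01] 144.8125
scene 0.63 [350.0, 289.8, 100.3, 137.1] 6506.0 [-4.059470e+02  1.710723e+03  6.750000e-01] 6506.0
```

Emit:
apply_moves --increments '[[[0.0267,0.0113,0.0183],[0.0168,-0.016,-0.0432]],[[0.0264,0.0128,0.0176],[0.0168,-0.016,-0.0432]],[[0.0262,0.0142,0.017],[0.0168,-0.016,-0.0432]],[[0.026,0.0156,0.0163],[0.0168,-0.016,-0.0432]],[[0.0255,0.017,0.0157],[0.0168,-0.016,-0.0432]],[[0,0,0],[0,0,0]],[[0,0,0],[0,0,0]]]' --jaw 0.3

```text
clock: 20.25
eef_pos: [599.1, 349.2, 167.2]
ee_rot: [2.355, 2.078, 0.006]
wrist_force: [0.0, -0.1, 0.7]
grip_width: 61.5
grasp_force: 0.0
```

Run:
```python
from st import *
p,R=st(); T=rot(RACK[2],0.0,"r",0); g=np.array([598,353.7,46])
rows(p,R,g,T,step=14)
```

```text
t 20.25 p [599.1 349.2 167.2] q [0.36 0.75 1.   0.   1.39 0.48] w 61.5 F [ 0.  -0.1  0.7] lean 0.004
n 9 angle 0.008
[[[0.0004,-0.0002,0.0135],[0.0004,-0.0002,-0.0007]],[[0.0005,-0.0002,0.0135],[0.0004,-0.0002,-0.0007]],[[0.0005,-0.0002,0.0135],[0.0004,-0.0002,-0.0007]],[[0.0005,-0.0002,0.0135],[0.0004,-0.0002,-0.0007]],[[0.0005,-0.0002,0.0135],[0.0004,-0.0002,-0.0007]],[[0.0005,-0.0002,0.0135],[0.0004,-0.0002,-0.0007]],[[0.0005,-0.0002,0.0135],[0.0004,-0.0002,-0.0007]],[[0.0005,-0.0002,0.0135],[0.0004,-0.0002,-0.0007]],[[0.0005,-0.0002,0.0135],[0.0004,-0.0002,-0.0007]]]
```

Emit:
apply_moves --increments '[[[0.0005,-0.0002,0.0135],[0.0004,-0.0002,-0.0007]],[[0.0005,-0.0002,0.0135],[0.0004,-0.0002,-0.0007]],[[0.0005,-0.0002,0.0135],[0.0004,-0.0002,-0.0007]],[[0.0005,-0.0002,0.0135],[0.0004,-0.0002,-0.0007]],[[0.0005,-0.0002,0.0135],[0.0004,-0.0002,-0.0007]],[[0.0005,-0.0002,0.0135],[0.0004,-0.0002,-0.0007]],[[0.0005,-0.0002,0.0135],[0.0004,-0.0002,-0.0007]],[[0.0005,-0.0002,0.0135],[0.0004,-0.0002,-0.0007]],[[0.0005,-0.0002,0.0135],[0.0004,-0.0002,-0.0007]],[[0,0,0],[0,0,0]],[[0,0,0],[0,0,0]]]'

```text
clock: 21.62
eef_pos: [598.4, 355.1, 46.0]
ee_rot: [-2.347, -2.088, -0.001]
wrist_force: [0.3, -0.2, 0.2]
grip_width: 61.7
grasp_force: 0.0
```

Emit:
apply_moves --increments '[[[0,0,0],[0,0,0]],[[0,0,0],[0,0,0]],[[0,0,0],[0,0,0]],[[0,0,0],[0,0,0]],[[0,0,0],[0,0,0]]]' --jaw 1.0

```text
clock: 22.25
eef_pos: [598.1, 355.1, 45.7]
ee_rot: [-2.347, -2.088, 0.0]
wrist_force: [-0.3, 0.3, 1.7]
grip_width: 34.6
grasp_force: 29.7
```

Emit:
apply_moves --increments '[[[0,0,-0.004],[0,0,0]],[[0,0,-0.008],[0,0,0]],[[0,0,-0.015],[0,0,0]],[[0,0,-0.025],[0,0,0]],[[0,0,-0.03],[0,0,0]],[[0,0,-0.03],[0,0,0]],[[0,0,-0.03],[0,0,0]],[[0,0,0],[0,0,0]],[[0,0,0],[0,0,0]]]'

```text
clock: 23.38
eef_pos: [597.7, 354.8, 186.2]
ee_rot: [-2.346, -2.087, 0.003]
wrist_force: [-0.1, 0.2, -3.9]
grip_width: 34.6
grasp_force: 30.1
```

Run:
```python
from st import *
p,R=st(); 
T=rot(STAND[2],.75,"r",0); z=T.as_matrix()[:,2]
W=loc(STAND,-150,0,190)+19*z
print("W",W); rows(p,R,W,T,step=32)
```

```text
t 23.375 p [597.7 354.8 186.2] q [0.37 0.74 0.96 0.   1.44 0.48] w 34.6 F [-0.1  0.2 -3.9] lean 0.002
W [487.28430093   2.48516821 176.09791149]
n 12 angle 0.764
[[[-0.0302,-0.0057,0.0009],[-0.0626,0.0044,-0.011]],[[-0.0302,-0.0061,0.0004],[-0.0626,0.0044,-0.011]],[[-0.0301,-0.0064,-0.0001],[-0.0626,0.0044,-0.011]],[[-0.03,-0.0067,-0.0007],[-0.0626,0.0044,-0.011]],[[-0.0299,-0.007,-0.0013],[-0.0626,0.0044,-0.011]],[[-0.0299,-0.0072,-0.0018],[-0.0626,0.0044,-0.011]],[[-0.0298,-0.0074,-0.0024],[-0.0626,0.0044,-0.011]],[[-0.0297,-0.0076,-0.003],[-0.0626,0.0044,-0.011]],[[-0.0296,-0.0077,-0.0036],[-0.0626,0.0044,-0.011]],[[-0.0295,-0.0078,-0.0042],[-0.0626,0.0044,-0.011]],[[-0.0294,-0.0078,-0.0049],[-0.0626,0.0044,-0.011]],[[-0.0293,-0.0078,-0.0055],[-0.0626,0.0044,-0.011]]]
```

Emit:
apply_moves --increments '[[[-0.0302,-0.0057,0.0009],[-0.0626,0.0044,-0.011]],[[-0.0302,-0.0061,0.0004],[-0.0626,0.0044,-0.011]],[[-0.0301,-0.0064,-0.0001],[-0.0626,0.0044,-0.011]],[[-0.03,-0.0067,-0.0007],[-0.0626,0.0044,-0.011]],[[-0.0299,-0.007,-0.0013],[-0.0626,0.0044,-0.011]],[[-0.0299,-0.0072,-0.0018],[-0.0626,0.0044,-0.011]],[[-0.0298,-0.0074,-0.0024],[-0.0626,0.0044,-0.011]],[[-0.0297,-0.0076,-0.003],[-0.0626,0.0044,-0.011]],[[-0.0296,-0.0077,-0.0036],[-0.0626,0.0044,-0.011]],[[-0.0295,-0.0078,-0.0042],[-0.0626,0.0044,-0.011]],[[-0.0294,-0.0078,-0.0049],[-0.0626,0.0044,-0.011]],[[-0.0293,-0.0078,-0.0055],[-0.0626,0.0044,-0.011]]]'

```text
clock: 24.88
eef_pos: [493.3, 25.5, 175.2]
ee_rot: [1.808, 1.838, 0.684]
wrist_force: [0.3, 0.0, -3.9]
grip_width: 34.8
grasp_force: 30.0
```

Run:
```python
from st import *
p,R=st(); 
T=rot(STAND[2],.75,"r",0); z=T.as_matrix()[:,2]
W=loc(STAND,-150,0,190)+19*z
rows(p,R,W,T,step=32)
```

```text
t 24.875 p [493.3  25.5 175.2] q [-0.3   0.05  2.18  0.74  0.32 -0.95] w 34.8 F [ 0.3  0.  -3.9] lean 0.699
n 1 angle 0.053
[[[-0.0229,-0.0042,-0.0051],[-0.0508,-0.0097,-0.0092]]]
```

Emit:
apply_moves --increments '[[[-0.0229,-0.0042,-0.0051],[-0.0508,-0.0097,-0.0092]],[[0,0,0],[0,0,0]],[[0,0,0],[0,0,0]],[[0,0,0],[0,0,0]]]'

```text
clock: 25.38
eef_pos: [489.6, 8.0, 177.0]
ee_rot: [1.772, 1.813, 0.708]
wrist_force: [-0.3, 0.1, -4.3]
grip_width: 35.0
grasp_force: 30.0
```

```bash
cat > rel.py <<'E'
from st import *
from fit import render,cyly,minimize,box,tf
def measure():
    p,R=st(); M=R.as_matrix(); g=p-19*M[:,2]; yaw=np.arctan2(-M[0,0],M[1,0]); print("grasp",g.round(1),"yaw",yaw.round(3),"axle tilt",M[2,0].round(4))
    h=g[2]
    parts=[cyly(18,-40,40,0,h),cyly(5,-88,88,0,h),cyly(10,-67,67,0,h)]
    for n in("top","scene"):
        im,d=ctrl.camera(n); cv2.imwrite(f"now_{n}.png",im)
        for q in ctrl.outline_of("roller",n)[:3]:
            m=q["mask"].astype(np.float32); u=proj(n,[g])[0]
            if np.linalg.norm(u-q["bbox"][:2])>25: continue
            # ends along axle only: compare extreme mask pixels along axle direction
            e=proj(n,tf([g[0],g[1],yaw],np.array([[0,-88,h],[0,88,h]]))); dirv=(e[1]-e[0]); L=np.linalg.norm(dirv); dirv/=L
            v,uu=np.nonzero(q["mask"]); t=(np.c_[uu,v]-e[0])@dirv
            print(n,round(q["confidence"],2),"mask ends rel. to expected axle ends (mm)",(t.min()*176/L).round(1),((t.max()-L)*176/L).round(1),m.sum())
        # blue bands
        hs=cv2.cvtColor(im,cv2.COLOR_BGR2HSV); b=(hs[...,0]>95)&(hs[...,0]<130)&(hs[...,1]>110)
        v,uu=np.nonzero(b); w=np.c_[uu,v]-u; tt=w@dirv; nn=w@np.array([-dirv[1],dirv[0]]); k=(abs(nn)<9)&(abs(tt)<L*45/176)
        print("  band pixels along axle mm",np.sort((tt[k]*176/L).round(0)).tolist()[::max(1,k.sum()//16)])
    return p,R,g
E
python3 - <<'E'
from rel import *
measure()
E
```

```text
t 25.375 p [489.6   8.  177. ] q [-0.36  0.04  2.21  0.95  0.32 -1.22] w 35.0 F [-0.3  0.1 -4.3] lean 0.741
grasp [476.8   7.6 191. ] yaw 0.024 axle tilt 0.0039
top 0.67 mask ends rel. to expected axle ends (mm) -3.4 -5.4 190.0
  band pixels along axle mm [-39.0, -39.0, -39.0, -39.0, -39.0, -39.0, -39.0, -39.0, -38.0, -38.0, -38.0, -38.0, -38.0, -36.0, -36.0, -36.0, -36.0, -36.0, -36.0]
scene 0.75 mask ends rel. to expected axle ends (mm) 5.5 -10.2 364.0
  band pixels along axle mm [-33.0, -32.0, -32.0, -31.0, -31.0, -30.0, -30.0, -29.0, -29.0, -28.0, -28.0, -28.0, -27.0, 33.0, 34.0, 35.0, 35.0, 36.0]
```

```bash
cat > prof.py <<'E'
from st import *
from fit import tf
def prof(n,F,h,lo=-120,hi=120,im=None):
    im=cv2.cvtColor(cv2.imread(f"now_{n}.png"),cv2.COLOR_BGR2GRAY) if im is None else im
    ys=np.arange(lo,hi,3.); acc=[]
    for dz in(0,):
        q=proj(n,tf(F,np.c_[0*ys,ys,0*ys+h])).astype(np.float32)
        acc.append(cv2.remap(im,q[None,:,0],q[None,:,1],cv2.INTER_LINEAR)[0])
    return ys,np.mean(acc,0)
if __name__=="__main__":
    p,R=st(); M=R.as_matrix(); g=p-19*M[:,2]; yaw=np.arctan2(-M[0,0],M[1,0])
    for n in("top","scene"):
        for dx in(-3,0,3):
            ys,v=prof(n,[g[0]+dx,g[1],yaw],g[2]); k=abs(ys)>60
            print(n,dx,list(zip(ys[k].astype(int).tolist(),v[k].astype(int).tolist())))
E
python3 prof.py
```

```text
t 25.575 p [489.6   7.7 177.1] q [-0.36  0.04  2.21  0.95  0.32 -1.22] w 34.9 F [ 1.3 -0.1 -3.2] lean 0.742
top -3 [(-120, 162), (-117, 162), (-114, 161), (-111, 161), (-108, 161), (-105, 162), (-102, 163), (-99, 161), (-96, 159), (-93, 155), (-90, 184), (-87, 187), (-84, 182), (-81, 186), (-78, 188), (-75, 186), (-72, 146), (-69, 102), (-66, 131), (-63, 181), (63, 132), (66, 170), (69, 170), (72, 168), (75, 168), (78, 170), (81, 168), (84, 158), (87, 154), (90, 154), (93, 155), (96, 159), (99, 160), (102, 157), (105, 156), (108, 158), (111, 160), (114, 162), (117, 157)]
top 0 [(-120, 163), (-117, 161), (-114, 160), (-111, 159), (-108, 160), (-105, 161), (-102, 163), (-99, 164), (-96, 158), (-93, 154), (-90, 190), (-87, 199), (-84, 197), (-81, 200), (-78, 202), (-75, 201), (-72, 160), (-69, 109), (-66, 143), (-63, 202), (63, 142), (66, 192), (69, 192), (72, 190), (75, 194), (78, 193), (81, 189), (84, 170), (87, 158), (90, 157), (93, 158), (96, 160), (99, 160), (102, 159), (105, 161), (108, 160), (111, 159), (114, 160), (117, 162)]
top 3 [(-120, 160), (-117, 161), (-114, 158), (-111, 
[... 1112 characters left out ...]
66, 89), (-63, 104), (63, 86), (66, 105), (69, 141), (72, 163), (75, 164), (78, 165), (81, 163), (84, 160), (87, 153), (90, 147), (93, 145), (96, 144), (99, 145), (102, 143), (105, 144), (108, 146), (111, 146), (114, 146), (117, 145)]
scene 3 [(-120, 141), (-117, 139), (-114, 140), (-111, 142), (-108, 142), (-105, 134), (-102, 107), (-99, 86), (-96, 82), (-93, 96), (-90, 132), (-87, 155), (-84, 159), (-81, 159), (-78, 157), (-75, 158), (-72, 142), (-69, 111), (-66, 89), (-63, 108), (63, 87), (66, 109), (69, 142), (72, 157), (75, 160), (78, 159), (81, 159), (84, 157), (87, 149), (90, 146), (93, 143), (96, 144), (99, 144), (102, 143), (105, 144), (108, 145), (111, 145), (114, 145), (117, 144)]
```

Run:
```python
from prof import *
for n in("top","scene"):
    im=cv2.cvtColor(ctrl.camera(n)[0],cv2.COLOR_BGR2GRAY)
    for dx in(-20,18):
        o=loc(STAND,dx,0,0); ys,v=prof(n,[o[0],o[1],STAND[2]],102,im=im); k=(abs(ys)>56)&(abs(ys)<100)
        print(n,dx,list(zip(ys[k].astype(int).tolist(),v[k].astype(int).tolist())))
    # along x over each cheek
    for y in(76,-76):
        o=loc(STAND,0,y,0); ys,v=prof(n,[o[0],o[1],STAND[2]-np.pi/2],102,-54,54,im=im)
        print(n,"x-profile at y",y,list(zip(ys.astype(int).tolist(),v.astype(int).tolist())))
```

```text
top -20 [(-99, 160), (-96, 161), (-93, 160), (-90, 154), (-87, 120), (-84, 143), (-81, 233), (-78, 240), (-75, 240), (-72, 201), (-69, 113), (-66, 64), (-63, 94), (-60, 114), (-57, 108), (57, 106), (60, 107), (63, 107), (66, 86), (69, 191), (72, 233), (75, 236), (78, 229), (81, 180), (84, 120), (87, 123), (90, 158), (93, 165), (96, 161), (99, 155)]
top 18 [(-99, 161), (-96, 164), (-93, 166), (-90, 137), (-87, 107), (-84, 160), (-81, 230), (-78, 238), (-75, 238), (-72, 222), (-69, 140), (-66, 101), (-63, 109), (-60, 109), (-57, 109), (57, 102), (60, 107), (63, 106), (66, 105), (69, 174), (72, 234), (75, 236), (78, 240), (81, 174), (84, 103), (87, 148), (90, 160), (93, 157), (96, 161), (99, 161)]
top x-profile at y 76 [(-54, 61), (-51, 61), (-48, 70), (-45, 77), (-42, 81), (-39, 78), (-36, 129), (-33, 216), (-30, 240), (-27, 237), (-24, 238), (-21, 236), (-18, 238), (-15, 225), (-12, 186), (-9, 224), (-6, 243), (-3, 238), (0, 179), (3, 109), (6, 141), (9, 193), (12, 233), (15, 236), (18, 235), (21, 235), (24, 237), (27, 233), (30, 184), (33, 110), (36, 110), (39, 108), (42, 108), (45, 
[... 1261 characters left out ...]
(-27, 55), (-24, 54), (-21, 54), (-18, 54), (-15, 55), (-12, 53), (-9, 53), (-6, 53), (-3, 54), (0, 53), (3, 53), (6, 53), (9, 53), (12, 52), (15, 53), (18, 53), (21, 53), (24, 53), (27, 54), (30, 54), (33, 54), (36, 53), (39, 53), (42, 53), (45, 53), (48, 53), (51, 55)]
scene x-profile at y -76 [(-54, 144), (-51, 144), (-48, 143), (-45, 142), (-42, 143), (-39, 143), (-36, 143), (-33, 148), (-30, 166), (-27, 179), (-24, 181), (-21, 182), (-18, 183), (-15, 183), (-12, 179), (-9, 167), (-6, 154), (-3, 148), (0, 143), (3, 133), (6, 134), (9, 138), (12, 148), (15, 171), (18, 179), (21, 182), (24, 183), (27, 182), (30, 177), (33, 154), (36, 121), (39, 103), (42, 96), (45, 91), (48, 87), (51, 87)]
```

```bash
cat > nxt.py <<'E'
from st import *
import sys
TG=np.array([-0.7,2.0]); LEAN=.8
def go(x,z,step,lean=LEAN,ang=.15):
    p,R=st(); T=rot(STAND[2],lean,"r",0); zz=T.as_matrix()[:,2]
    g=p-19*R.as_matrix()[:,2]; l=Ro.from_euler("z",-STAND[2]).apply(g-[STAND[0],STAND[1],0]); print("grasp in stand frame",l.round(2),"rot err",(R.inv()*T).as_rotvec().round(4))
    rows(p,R,loc(STAND,TG[0]+x,TG[1],z)+19*zz,T,step,ang)
go(*map(float,sys.argv[1:4]))
E
python3 nxt.py -80 116 30
```

```text
t 25.675 p [489.6   7.5 177.1] q [-0.36  0.04  2.21  0.96  0.32 -1.22] w 34.7 F [ 0.2 -0.7 -2.9] lean 0.742
grasp in stand frame [-147.47    4.9   191.15] rot err [-0.0582 -0.0038 -0.0011]
n 4 angle 0.058
[[[-0.0008,-0.0001,0.0251],[-0.0146,-0.001,-0.0003]],[[-0.0008,-0.0005,0.0251],[-0.0146,-0.001,-0.0003]],[[-0.0008,-0.0008,0.0251],[-0.0146,-0.001,-0.0003]],[[-0.0008,-0.0012,0.0251],[-0.0146,-0.001,-0.0003]]]
```

Emit:
apply_moves --increments '[[[-0.0008,-0.0001,0.0251],[-0.0146,-0.001,-0.0003]],[[-0.0008,-0.0005,0.0251],[-0.0146,-0.001,-0.0003]],[[-0.0008,-0.0008,0.0251],[-0.0146,-0.001,-0.0003]],[[-0.0008,-0.0012,0.0251],[-0.0146,-0.001,-0.0003]],[[0,0,0],[0,0,0]],[[0,0,0],[0,0,0]],[[0,0,0],[0,0,0]]]'

```text
clock: 26.55
eef_pos: [555.4, 6.1, 105.8]
ee_rot: [1.733, 1.773, 0.75]
wrist_force: [-0.1, -0.1, -3.9]
grip_width: 34.6
grasp_force: 30.0
```

```bash
python3 nxt.py 0 115 12
```

```text
t 26.55 p [555.4   6.1 105.8] q [-0.31  0.34  2.14  2.    0.26 -2.24] w 34.6 F [-0.1 -0.1 -3.9] lean 0.8
grasp in stand frame [-82.48   2.08 119.05] rot err [ 0.0002 -0.0004  0.0003]
n 7 angle 0.001
7 x [[-0.0, 0.0077, 0.0088], [0.0, -0.0001, 0.0]]
```

Emit:
apply_moves --increments '[[[0,0.0077,0.0088],[0,0,0]],[[0,0.0077,0.0088],[0,0,0]],[[0,0.0077,0.0088],[0,0,0]],[[0,0,0],[0,0,0]]]'

```text
clock: 27.05
eef_pos: [591.4, 7.0, 103.1]
ee_rot: [1.733, 1.773, 0.75]
wrist_force: [-0.2, 0.4, -3.2]
grip_width: 34.5
grasp_force: 30.0
```

```bash
python3 nxt.py 0 115 12
```

```text
t 27.05 p [591.4   7.  103.1] q [-0.28  0.4   2.04  1.92  0.23 -2.14] w 34.5 F [-0.2  0.4 -3.2] lean 0.8
grasp in stand frame [-46.45   2.16 116.35] rot err [-0.0002 -0.0009  0.0003]
n 4 angle 0.001
4 x [[-0.0001, 0.0077, 0.0084], [-0.0, -0.0002, 0.0001]]
```

Fine: q6 recedes from its limit. Continue in.

Emit:
apply_moves --increments '[[[0,0.0077,0.0084],[0,0,0]],[[0,0.0077,0.0084],[0,0,0]],[[0,0.0077,0.0084],[0,0,0]],[[0,0.0077,0.0084],[0,0,0]],[[0,0,0],[0,0,0]],[[0,0,0],[0,0,0]]]'

```text
clock: 27.8
eef_pos: [635.6, 8.0, 101.4]
ee_rot: [1.735, 1.774, 0.749]
wrist_force: [0.7, -1.0, -2.9]
grip_width: 34.6
grasp_force: 30.0
```

```bash
python3 nxt.py 0 98 5
python3 - <<'E'
from prof import *
p,R=st(); M=R.as_matrix(); g=p-19*M[:,2]; yaw=np.arctan2(-M[0,0],M[1,0])
for n in("top","scene"):
    im=cv2.cvtColor(ctrl.camera(n)[0],cv2.COLOR_BGR2GRAY)
    for dx in(-4,0,4):
        ys,v=prof(n,[g[0]+dx,g[1],yaw],g[2],im=im); k=(abs(ys)>60)&(abs(ys)<102)
        print(n,dx,list(zip(ys[k].astype(int).tolist(),v[k].astype(int).tolist())))
    o=loc(STAND,-24,0,0); ys,v=prof(n,[o[0],o[1],STAND[2]],102,im=im); k=(abs(ys)>60)&(abs(ys)<95)
    print(n,"cheek",list(zip(ys[k].astype(int).tolist(),v[k].astype(int).tolist())))
E
```

```text
t 27.8 p [635.6   8.  101.4] q [-0.25  0.47  1.92  1.72  0.2  -1.91] w 34.6 F [ 0.7 -1.  -2.9] lean 0.799
grasp in stand frame [ -2.29   2.26 114.69] rot err [-0.0014 -0.0009 -0.0002]
n 4 angle 0.002
[[[-0.0001,-0.0027,0.0032],[-0.0003,-0.0002,-0.0]],[[-0.0001,-0.0027,0.0032],[-0.0003,-0.0002,-0.0]],[[-0.0001,-0.0027,0.0032],[-0.0003,-0.0002,-0.0]],[[-0.0001,-0.0027,0.0032],[-0.0003,-0.0002,-0.0]]]
t 27.8 p [635.6   8.  101.4] q [-0.25  0.47  1.92  1.72  0.2  -1.91] w 34.6 F [ 0.7 -1.  -2.9] lean 0.799
top -4 [(-99, 162), (-96, 157), (-93, 160), (-90, 157), (-87, 155), (-84, 166), (-81, 172), (-78, 174), (-75, 173), (-72, 138), (-69, 89), (-66, 131), (-63, 170), (63, 133), (66, 153), (69, 156), (72, 155), (75, 153), (78, 153), (81, 147), (84, 155), (87, 162), (90, 161), (93, 158), (96, 159), (99, 157)]
top 0 [(-99, 166), (-96, 161), (-93, 175), (-90, 191), (-87, 194), (-84, 191), (-81, 192), (-78, 191), (-75, 184), (-72, 148), (-69, 104), (-66, 152), (-63, 193), (63, 160), (66, 190), (69, 195), (72, 196), (75, 196), (78, 193), (81, 177), (84, 159), (87, 156), (90, 159), (93, 156), (9
[... 1021 characters left out ...]
 87), (-63, 101), (63, 50), (66, 50), (69, 55), (72, 64), (75, 78), (78, 83), (81, 87), (84, 92), (87, 91), (90, 87), (93, 81), (96, 78), (99, 75)]
scene 4 [(-99, 92), (-96, 93), (-93, 105), (-90, 133), (-87, 150), (-84, 152), (-81, 155), (-78, 153), (-75, 149), (-72, 132), (-69, 98), (-66, 83), (-63, 105), (63, 52), (66, 49), (69, 53), (72, 63), (75, 76), (78, 86), (81, 105), (84, 121), (87, 128), (90, 127), (93, 126), (96, 125), (99, 126)]
scene cheek [(-93, 141), (-90, 138), (-87, 129), (-84, 128), (-81, 163), (-78, 181), (-75, 180), (-72, 171), (-69, 146), (-66, 115), (-63, 85), (63, 122), (66, 90), (69, 60), (72, 50), (75, 51), (78, 53), (81, 64), (84, 77), (87, 82), (90, 77), (93, 59)]
```

```bash
sed -i 's/TG=np.array(\[-0.7,2.0\])/TG=np.array([0.2,3.4])/' nxt.py; python3 nxt.py 0 114 5; python3 nxt.py 0 100 5
```

```text
t 27.9 p [635.7   8.  101.6] q [-0.25  0.47  1.92  1.72  0.2  -1.91] w 34.7 F [ 0.2  0.  -3.2] lean 0.799
grasp in stand frame [ -2.18   2.19 114.86] rot err [-0.0011 -0.0008 -0.0003]
n 1 angle 0.001
[[[0.0012,0.0011,0.0023],[-0.0011,-0.0008,-0.0003]]]
t 27.9 p [635.7   8.  101.6] q [-0.25  0.47  1.92  1.72  0.2  -1.91] w 34.7 F [ 0.2  0.  -3.2] lean 0.799
grasp in stand frame [ -2.18   2.19 114.86] rot err [-0.0011 -0.0008 -0.0003]
n 4 angle 0.001
[[[0.0003,-0.0022,0.003],[-0.0003,-0.0002,-0.0001]],[[0.0003,-0.0022,0.003],[-0.0003,-0.0002,-0.0001]],[[0.0003,-0.0022,0.003],[-0.0003,-0.0002,-0.0001]],[[0.0003,-0.0022,0.003],[-0.0003,-0.0002,-0.0001]]]
```

Emit:
apply_moves --increments '[[[0.0012,0.0011,0.0023],[-0.0011,-0.0008,0]],[[0,0,0],[0,0,0]],[[0,-0.0027,0.0032],[0,0,0]],[[0,-0.0027,0.0032],[0,0,0]],[[0,-0.0022,0.0024],[0,0,0]],[[0,0,0],[0,0,0]]]'

```text
clock: 28.65
eef_pos: [639.4, 9.2, 89.0]
ee_rot: [1.734, 1.772, 0.749]
wrist_force: [0.2, 0.6, -3.8]
grip_width: 34.7
grasp_force: 30.0
```

```bash
python3 nxt.py 0 90 3
```

```text
t 28.65 p [639.4   9.2  89. ] q [-0.24  0.51  1.91  1.86  0.2  -2.06] w 34.7 F [ 0.2  0.6 -3.8] lean 0.8
grasp in stand frame [  1.54   3.35 102.28] rot err [-0.0002  0.0001 -0.0002]
n 5 angle 0.0
5 x [[0.0, -0.0019, 0.0015], [-0.0, 0.0, -0.0]]
```

Emit:
apply_moves --increments '[[[0,-0.0019,0.0015],[0,0,0]],[[0,-0.0019,0.0015],[0,0,0]],[[0,-0.0019,0.0015],[0,0,0]],[[0,0,0],[0,0,0]]]'

```text
clock: 29.15
eef_pos: [638.7, 9.2, 81.8]
ee_rot: [1.734, 1.772, 0.749]
wrist_force: [0.6, 0.3, -3.7]
grip_width: 34.8
grasp_force: 30.0
```

```bash
python3 nxt.py 0 88 2.5
```

```text
t 29.15 p [638.7   9.2  81.8] q [-0.24  0.52  1.92  1.95  0.2  -2.14] w 34.8 F [ 0.6  0.3 -3.7] lean 0.8
grasp in stand frame [ 0.83  3.36 95.06] rot err [-0.      0.0001 -0.0003]
n 3 angle 0.0
3 x [[0.0, -0.0018, 0.0015], [-0.0, 0.0, -0.0001]]
```

Emit:
apply_moves --increments '[[[0,-0.0016,0.0014],[0,0,0]],[[0,-0.0016,0.0014],[0,0,0]],[[0,0,0],[0,0,0]]]'

```text
clock: 29.52
eef_pos: [638.4, 9.2, 77.4]
ee_rot: [1.734, 1.772, 0.749]
wrist_force: [-1.3, 0.1, -4.0]
grip_width: 34.3
grasp_force: 30.0
```

Emit:
apply_moves --increments '[[[0,-0.0015,0.0014],[0,0,0]],[[0,0,0],[0,0,0]]]'

```text
clock: 29.78
eef_pos: [638.4, 9.2, 75.5]
ee_rot: [1.734, 1.772, 0.749]
wrist_force: [-2.4, 0.9, -4.1]
grip_width: 35.0
grasp_force: 30.0
```

```bash
python3 nxt.py 0 85 2.5
```

```text
t 29.775 p [638.4   9.2  75.5] q [-0.24  0.53  1.92  2.02  0.21 -2.21] w 35.0 F [-2.4  0.9 -4.1] lean 0.8
grasp in stand frame [ 0.52  3.35 88.69] rot err [-0.0002  0.0002 -0.0002]
n 2 angle 0.0
2 x [[0.0, -0.0014, 0.0012], [-0.0001, 0.0001, -0.0001]]
```

Emit:
apply_moves --increments '[[[0,-0.002,0.0008],[0,0,0]],[[0,0,0],[0,0,0]]]'

```text
clock: 30.02
eef_pos: [637.7, 9.1, 73.7]
ee_rot: [1.734, 1.772, 0.75]
wrist_force: [0.5, 0.6, -3.4]
grip_width: 34.8
grasp_force: 30.0
```

Emit:
apply_moves --increments '[[[0,-0.0012,0.0011],[0,0,0]],[[0,0,0],[0,0,0]]]'

```text
clock: 30.28
eef_pos: [637.7, 9.1, 72.1]
ee_rot: [1.734, 1.772, 0.75]
wrist_force: [0.3, 0.5, -4.3]
grip_width: 34.7
grasp_force: 30.0
```

Emit:
apply_moves --increments '[[[0,-0.0007,0.0007],[0,0,0]],[[0,0,0],[0,0,0]]]'

```text
clock: 30.52
eef_pos: [637.9, 9.2, 71.6]
ee_rot: [1.733, 1.771, 0.75]
wrist_force: [-1.0, 0.1, -0.6]
grip_width: 35.1
grasp_force: 29.8
```

Emit:
apply_moves --increments '[[[0,-0.0006,0.0005],[0,0,0]],[[0,0,0],[0,0,0]]]'

```text
clock: 30.78
eef_pos: [638.2, 9.2, 71.5]
ee_rot: [1.732, 1.771, 0.751]
wrist_force: [-4.3, 0.8, 6.0]
grip_width: 34.7
grasp_force: 29.4
```

```bash
python3 nxt.py 0 85 2.5; python3 -c "
from h import *
print(ctrl.observe()['torque'])"
```

```text
t 30.775 p [638.2   9.2  71.5] q [-0.24  0.54  1.92  2.07  0.22 -2.27] w 34.7 F [-4.3  0.8  6. ] lean 0.803
grasp in stand frame [ 0.27  3.35 84.68] rot err [0.0026 0.     0.0001]
n 1 angle 0.003
[[[0.0,0.0001,-0.0003],[0.0026,0.0,0.0001]]]
[0.03419459 0.25775563 0.06193182]
```

Emit:
apply_moves --increments '[[[0,0.0004,-0.0005],[0,0,0]],[[0,0,0],[0,0,0]]]'

```text
clock: 31.02
eef_pos: [638.0, 9.1, 71.6]
ee_rot: [1.733, 1.771, 0.75]
wrist_force: [-0.3, -0.1, 3.5]
grip_width: 35.0
grasp_force: 29.8
```

Emit:
apply_moves --increments '[[[0,0,0],[0,0,0]],[[0,0,0],[0,0,0]],[[0,0,0],[0,0,0]],[[0,0,0],[0,0,0]]]' --jaw 0.4

```text
clock: 31.52
eef_pos: [637.5, 9.2, 71.0]
ee_rot: [1.734, 1.772, 0.749]
wrist_force: [0.6, -0.0, 0.5]
grip_width: 52.9
grasp_force: 0.0
```

```bash
python3 nxt.py 0 85 2.5
```

```text
t 31.525 p [637.5   9.2  71. ] q [-0.24  0.54  1.92  2.07  0.22 -2.26] w 52.9 F [ 0.6 -0.   0.5] lean 0.8
grasp in stand frame [-0.37  3.39 84.19] rot err [ 0.0002  0.0001 -0.0001]
n 1 angle 0.0
1 x [[0.0, 0.001, -0.0002], [0.0002, 0.0001, -0.0001]]
```

Emit:
apply_moves --increments '[[[0,0,-0.005],[0,0,0]],[[0,0,-0.01],[0,0,0]],[[0,0,-0.015],[0,0,0]],[[0,0,-0.02],[0,0,0]],[[0,0,-0.025],[0,0,0]],[[0,0,-0.025],[0,0,0]],[[0,0,-0.025],[0,0,0]],[[0,0,-0.025],[0,0,0]],[[0,0,-0.02],[0,0,0]],[[0,0,-0.01],[0,0,0]],[[0,0,0],[0,0,0]],[[0,0,0],[0,0,0]]]'

```text
clock: 33.02
eef_pos: [508.3, 6.3, 196.3]
ee_rot: [1.734, 1.772, 0.749]
wrist_force: [-0.2, -0.0, 0.6]
grip_width: 53.1
grasp_force: 0.0
```

Run:
```python
from prof import *
from loc2 import chk
import loc2; loc2.tab=loc(HOOK,0,0,142)
for n in("top","scene"):
    chk(n); im=cv2.cvtColor(cv2.imread(f"now_{n}.png"),cv2.COLOR_BGR2GRAY)
    for h in(85,95):
        ys,v=prof(n,STAND,h,im=im); k=(abs(ys)>60)&(abs(ys)<102)
        print(n,h,list(zip(ys[k].astype(int).tolist(),v[k].astype(int).tolist())))
    for y in(86,-86):
        o=loc(STAND,0,y,0); xs,v=prof(n,[o[0],o[1],STAND[2]-np.pi/2],85,-24,24,im=im)
        print(n,"x-profile over axle end",y,list(zip(xs.astype(int).tolist(),v.astype(int).tolist())))
    for t in("roller","rubber_roller","bearing"):
        print(n,t,[(round(q["confidence"],2),np.round(q["bbox"],1).tolist()) for q in ctrl.outline_of(t,n)[:2]])
    print("home roller centre px",proj(n,[loc(STAND,0,0,85)]).round(1))
```

```text
t 33.025 p [508.3   6.3 196.3] q [-0.35  0.04  2.18  1.04  0.31 -1.29] w 53.1 F [-0.2 -0.   0.6] lean 0.8
top tab expected [430.5 229.8] seen 430.4 226.7 271
top 85 [(-99, 162), (-96, 161), (-93, 155), (-90, 178), (-87, 195), (-84, 190), (-81, 188), (-78, 190), (-75, 190), (-72, 188), (-69, 152), (-66, 108), (-63, 116), (63, 99), (66, 173), (69, 193), (72, 191), (75, 192), (78, 194), (81, 193), (84, 185), (87, 152), (90, 160), (93, 165), (96, 162), (99, 160)]
top 95 [(-99, 163), (-96, 163), (-93, 157), (-90, 157), (-87, 171), (-84, 174), (-81, 168), (-78, 169), (-75, 169), (-72, 169), (-69, 142), (-66, 109), (-63, 102), (63, 99), (66, 168), (69, 181), (72, 177), (75, 175), (78, 175), (81, 175), (84, 159), (87, 145), (90, 159), (93, 163), (96, 160), (99, 161)]
top x-profile over axle end 86 [(-24, 105), (-21, 103), (-18, 97), (-15, 107), (-12, 108), (-9, 105), (-6, 112), (-3, 144), (0, 150), (3, 124), (6, 97), (9, 106), (12, 103), (15, 101), (18, 105), (21, 109)]
top x-profile over axle end -86 [(-24, 125), (-21, 115), (-18, 101), (-15, 97), (-12, 101), (-9, 103), (-6, 123), (-3, 179)
[... 853 characters left out ...]
, 56), (84, 64), (87, 73), (90, 88), (93, 113), (96, 134), (99, 142)]
scene x-profile over axle end 86 [(-24, 54), (-21, 55), (-18, 55), (-15, 54), (-12, 54), (-9, 55), (-6, 55), (-3, 55), (0, 54), (3, 54), (6, 56), (9, 56), (12, 56), (15, 56), (18, 57), (21, 57)]
scene x-profile over axle end -86 [(-24, 118), (-21, 104), (-18, 97), (-15, 94), (-12, 94), (-9, 95), (-6, 98), (-3, 118), (0, 138), (3, 144), (6, 124), (9, 100), (12, 93), (15, 91), (18, 92), (21, 92)]
scene roller [(0.56, [335.1, 282.9, 53.4, 28.3]), (0.44, [349.1, 287.8, 96.0, 137.1])]
scene rubber_roller [(0.83, [417.4, 211.9, 51.8, 20.1])]
scene bearing [(0.74, [338.9, 301.3, 16.0, 17.2])]
home roller centre px [[338.4 281.2]]
```

```bash
python3 -c "
from workcell import ctrl
print(ctrl.close_job())"
```

```text
the job is handed in; nothing more can be done
None
```

The gauge hangs upright by its collar in the red hook. The blue-banded roller was held until it bottomed evenly in both slots, then released. I handed the job in at about 33 s with the arm clear; camera readings after release agreed, but no verdict came back.

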